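# Turn out the dipped biscuits and make up the sweet board

### The arm

A 6-joint arm with a two-finger parallel gripper is mounted at the origin on the work surface. World frame = base frame: x ahead of the robot, y to its left, z up, the work surface at z = 0. Lengths are in m, angles in rad, forces in N, time in s.
With the tool pointing down it reaches from about 0.375 to 0.975 m from the base axis. Payload 3.8 kg.
Tool frame: the origin (TCP) lies on the mounting face of the last link; the fingertips stand 173 mm ahead of it and the grasp point (between the pads) lies 155 mm ahead of it (bot.hold_point_z is the distance from the TCP to the grasp point, in m); z points along the fingers, y is the line along which they close (so a half turn about z gives the same grasp; the last joint's range is limited). The gripper opens to 85 mm and grips with 20 to 120 N. Pads are 22 mm wide; open, the fingers measure 114 mm over their backs; the gripper's body (76 mm by 85 mm) begins 54 mm behind the grasp point. The pads swing forward as they close: fully open they stand 13 mm farther back than shut.
Start: joints at [-1.191, 0.264, 1.604, -0, 1.274, -0.037], TCP at [0.273, -0.617, 0.405] pointing down, gripper open.
Joint ranges: [-2.63, 2.63], [-0.94, 2.18], [0.31, 2.57], [-1.31, 4.45], [0, 2.66], [-2.55, 2.55]. Speed limits (rad/s): [2.57, 2.57, 3.14, 3.14, 3.14, 3.14].

### API

Orientations are given as a rotation vector (axis times angle).
In Python, from workcell import bot, optics gives the robot as it stands.
- The arm moves only by the shell command python3 -m jog 'ROWS' [OPENING] [FORCE]. ROWS is JSON, a list of rows, each an object of numbers: "dx", "dy", "dz": the shift along the tool's x, y, z in mm; "ax", "ay", "az": the turn, a rotation vector about the tool's x, y, z in degrees. A call has 1 to 20 rows; each row shifts and turns the commanded pose from where the row before left it, along the tool's axes as they then stand; what a row does not reach is not made up. A row lasts 1/12 s, in which the tool goes at most 41.7 mm and 7.16 degrees, less where a joint would pass 70% of its speed; a pose out of reach is approached as far as the arm can. A call with a gripper value outside its range is refused whole. OPENING is the opening, from 0 (shut) to 1 (fully open), set as the call begins (- or left out, the last holds). The fingers move at their own pace and stop on an object; FORCE is the grip in N (left out, the last holds). Time passes only in rows, so rows that do not move let the fingers close. It gives the time, the measured TCP pose, the force, the opening and the grip force at its end, in the units of the state.
- bot.read_state(): the state, without advancing time (a new reading comes with each control period).
- optics.read_camera(name): name is "scene" or "top"; returns a dict with "img" (480x640x3 uint8, red, green, blue), "vertical_fov" (degrees; the focal length in pixels is half the picture's height over the tangent of half this angle, whatever the lens; pixels are square), "cx", "cy" (the principal point, pixels), "R" (3x3) and "t" (3): a world point X has camera coordinates R X + t. Camera axes: x right, y down, z forward; pixel columns grow to the right and rows downward; lengths in m; the calibration is good to about 2 mm. A picture is of the moment at which its call begins. There is no depth.
- bot.finish_job(): hands the job in; it is judged then, once.
The state is a dict: "time": time; "q": joint angles; "joint_vel": joint speeds; "joint_torque": joint torques, N m; "tool_pos": TCP position; "tcp_rot": TCP orientation; "wrist_force": force on the tool from outside, world axes, zero at the start; "torque": the same for the moment, N m; "width": opening from 0.0 (shut) to 1.0 (fully open); "grip_force": force on a finger pad.
Only numpy, scipy, OpenCV 4.12 (cv2) and the standard library are available. Lean on these libraries where they do the work, as an engineer would, in place of code of your own. Each camera call takes 0.05 s, during which the arm holds its last target. There are 200 camera calls.

### The job

Make up the sweet board for a table: lift the rack end of the cooling tin slowly, so that all the biscuits slide off the rack and turn over onto the mat, chocolate side up, and set the tin down flat again; then lay every biscuit flat on the slate, chocolate up, side by side and not overhanging. Scoop all the fudge out of its box and tip it into the bowl, with the scoop only - never the gripper on the fudge - and put the empty scoop back flat in the fudge box, mouth away from the low end. Leave the cup, jug and honey alone.

Things in the scene. Friction and masses are not known exactly. Their poses are not given: they have to be found in the camera images.
- tin: open polished steel cooling tin, loose, 0.7 kg, outside 246 (x) x 236 (y) x 60 mm high, walls 3 mm; origin at the centre of its underside, z up. Raised rack in the +y part, low half with a red mat in the -y part. Upright loop handles at both y ends: a round bar 10 mm thick, 90 mm long, along x, at y = +-122 mm, 100 mm above the counter
- tin_handle (a point): middle of the bar of the loop handle at the tin's rack end (+y of the tin), x 0, y +122, z 100 mm in the tin's frame
- tin_rack (a point): middle of the front edge of the tin's raised rack, on its top: x 0, y +30, z 35 mm. The rack is slotted steel across the full inner width, from here to y = +115 mm; slippery: biscuits begin to slide on it at about 10 degrees
- tin_mat (a point): middle of the top of the grippy brick-red silicone mat on the tin's low half: x 0, y -42, z 5 mm; the mat covers y = -115 to +30 mm and the full inner width
- tin_foot (a point): middle of the tin's bottom edge at the low end: x 0, y -118, z 0. If the rack end is lifted and the tin turns on this edge slowly (0.1 to 0.2 rad/s), the biscuits slide over the rack's edge at 10 to 15 degrees and topple onto their other face on the mat, where they stay put up to 30 degrees; lifted fast they may slide, overshoot or be left standing on edge
- slice_1: one of up to four square shortbread biscuits 38 x 38 x 20 mm, 30 g: a 6 mm layer of glossy dark chocolate on one square face, pale shortbread with small prick holes on the other. Origin at its centre; its z axis points out of the pale face (so chocolate up = z axis pointing down); x and y along the sides. Starts pale side up, chocolate down, on the tin's steel rack. None if absent
- slice_2: one of up to four square shortbread biscuits 38 x 38 x 20 mm, 30 g: a 6 mm layer of glossy dark chocolate on one square face, pale shortbread with small prick holes on the other. Origin at its centre; its z axis points out of the pale face (so chocolate up = z axis pointing down); x and y along the sides. Starts pale side up, chocolate down, on the tin's steel rack. None if absent
- slice_3: one of up to four square shortbread biscuits 38 x 38 x 20 mm, 30 g: a 6 mm layer of glossy dark chocolate on one square face, pale shortbread with small prick holes on the other. Origin at its centre; its z axis points out of the pale face (so chocolate up = z axis pointing down); x and y along the sides. Starts pale side up, chocolate down, on the tin's steel rack. None if absent
- slice_4: one of up to four square shortbread biscuits 38 x 38 x 20 mm, 30 g: a 6 mm layer of glossy dark chocolate on one square face, pale shortbread with small prick holes on the other. Origin at its centre; its z axis points out of the pale face (so chocolate up = z axis pointing down); x and y along the sides. Starts pale side up, chocolate down, on the tin's steel rack. None if absent
- slate: black slate serving board 120 (x) x 180 (y) x 8 mm, loose, 0.45 kg; origin at the centre of its underside, z up
- bowl: blue dessert bowl, loose, 0.35 kg, 124 mm across the rim, 52 mm high, inside about 116 mm wide at the rim and 80 mm at the floor, floor 6 mm up; origin at the centre of its underside, z up
- caddy: open pale wooden box for fudge, fixed; inside 94 (x) x 172 (y) mm, walls and floor 4 mm, walls 32 mm high outside except the +y end wall, which is 20 mm high; origin at the centre of its underside, z up
- scoop: steel hand scoop with a dark wooden handle, loose, 0.14 kg, lying in the caddy, mouth to the caddy's -y end, handle leaning out over the low +y end. Origin on the underside of the blade, x towards the mouth, z up: flat blade 68 mm wide, x = -40 to +45 mm, 2.5 mm thick; side walls 24 mm high from x = -40 to +22 mm, back wall 34 mm high at x = -40 mm
- scoop_grip (a point): point on the scoop's handle to grip across its width: x -80, z 74.5 mm in the scoop's frame. The handle is a straight bar 16 mm wide (along y), 14 mm thick, 95 mm long, centred at x -68, z 60 mm, rising backwards at 50 degrees to the blade, top end at about x -99, z 96 mm
- scoop_lip (a point): middle of the front edge of the scoop's blade, on the underside: x 45, z 0 mm in the scoop's frame. The blade thins to a sharp edge over its last 17 mm, so that pieces pushed against a wall ride up onto it. Fudge slides on the scoop from about 15 degrees
- fudge_1: rough fudge cube, 20 mm, 11 g, caramel brown, origin at its centre; one of two to four lying in the caddy in front of the scoop's mouth. None if absent
- fudge_2: rough fudge cube, 20 mm, 11 g, caramel brown, origin at its centre; one of two to four lying in the caddy in front of the scoop's mouth. None if absent
- fudge_3: rough fudge cube, 20 mm, 11 g, caramel brown, origin at its centre; one of two to four lying in the caddy in front of the scoop's mouth. None if absent
- fudge_4: rough fudge cube, 20 mm, 11 g, caramel brown, origin at its centre; one of two to four lying in the caddy in front of the scoop's mouth. None if absent
- cup: bystander: white mug 68 mm wide, 58 mm high, handle at its +y; origin under its centre
- jug: bystander: small steel milk jug 72 mm wide, 95 mm high; origin under its centre
- honey: bystander: amber jar with a brass cap, 52 mm wide, 85 mm high; origin under its centre
Mind the look-alikes: they are no part of the job. Leave any orange or purple look-alike of the slice_4 alone.

How it is judged:
On the way, in this order (a step that is already met when the one before it is completed fails the run):
1. With the tin tipped up by its rack end (by at least 7 degrees), every biscuit has slid off the rack and turned over in the low half (angle between tin's own z axis and vertical above 0.12 rad and height (world z) of tin_handle above 0.115 m and angle between each of slice_1, slice_2, slice_3, slice_4's own z axis and vertical above 2.4 rad and y of slice_1 in the frame of tin between -0.118 and 0.014 m and z of each of slice_1, slice_2, slice_3, slice_4 in the frame of tin below 0.03 m and y of slice_2 in the frame of tin between -0.118 and 0.014 m and y of slice_3 in the frame of tin between -0.118 and 0.014 m and y of slice_4 in the frame of tin between -0.118 and 0.014 m), for 0.1 s.
2. The tin stands flat on the counter again and every biscuit lies in its low half, chocolate side up (angle between tin's own z axis and vertical below 0.05 rad and height (world z) of tin below 0.008 m and angle between each of slice_1, slice_2, slice_3, slice_4's own z axis and vertical above 2.95 rad and y of slice_1 in the frame of tin between -0.118 and 0.014 m and z of each of slice_1, slice_2, slice_3, slice_4 in the frame of tin below 0.03 m and x of slice_1 in the frame of tin between -0.122 and 0.122 m and y of slice_2 in the frame of tin between -0.118 and 0.014 m and x of slice_2 in the frame of tin between -0.122 and 0.122 m and y of slice_3 in the frame of tin between -0.118 and 0.014 m and x of slice_3 in the frame of tin between -0.122 and 0.122 m and y of slice_4 in the frame of tin between -0.118 and 0.014 m and x of slice_4 in the frame of tin between -0.122 and 0.122 m), for 0.3 s.
At the end, for the whole second after the job is handed in: Every biscuit lies flat on the slate chocolate up (within 11 degrees), overhanging by no more than about 5 mm; every fudge cube lies in the bowl; the scoop lies flat in the fudge box, in line with it; the tin, slate and bowl stand flat; all at rest (angle between each of slice_1, slice_2, slice_3, slice_4's own z axis and vertical above 2.95 rad and x of slice_1 in the frame of slate between -0.046 and 0.046 m and y of slice_1 in the frame of slate between -0.076 and 0.076 m and z of slice_1 in the frame of slate between 0.012 and 0.026 m and linear speed of each of slice_1, slice_2, slice_3, slice_4, scoop below 0.02 m/s and x of slice_2 in the frame of slate between -0.046 and 0.046 m and y of slice_2 in the frame of slate between -0.076 and 0.076 m and z of slice_2 in the frame of slate between 0.012 and 0.026 m and x of slice_3 in the frame of slate between -0.046 and 0.046 m and y of slice_3 in the frame of slate between -0.076 and 0.076 m and z of slice_3 in the frame of slate between 0.012 and 0.026 m and x of slice_4 in the frame of slate between -0.046 and 0.046 m and y of slice_4 in the frame of slate between -0.076 and 0.076 m and z of slice_4 in the frame of slate between 0.012 and 0.026 m and horizontal distance between each of fudge_1, fudge_2, fudge_3, fudge_4 and bowl below 0.052 m and z of fudge_1 in the frame of bowl between 0.004 and 0.06 m and linear speed of each of fudge_1, fudge_2, fudge_3, fudge_4 below 0.03 m/s and z of fudge_2 in the frame of bowl between 0.004 and 0.06 m and z of fudge_3 in the frame of bowl between 0.004 and 0.06 m and z of fudge_4 in the frame of bowl between 0.004 and 0.06 m and x of scoop in the frame of caddy between -0.022 and 0.022 m and y of scoop in the frame of caddy between -0.06 and 0.06 m and z of scoop in the frame of caddy below 0.012 m and angle between scoop's own z axis and vertical below 0.12 rad and y of scoop_grip in the frame of caddy above 0.02 m and angle between tin's own z axis and vertical below 0.05 rad and height (world z) of tin below 0.008 m and angle between slate's own z axis and vertical below 0.06 rad and angle between bowl's own z axis and vertical below 0.1 rad); the robot touches nothing.
It fails at once if The gripper touches a fudge cube (contact force between any of fudge_1, fudge_2, fudge_3, fudge_4 and the fingers above 0.3 N).
It fails at once if The cup, jug or honey jar is pushed more than 4 cm (distance of any of cup, jug, honey from where it was at the start of the episode above 0.04 m).
Of slice_1, slice_2, slice_3, slice_4 only 3 to 4 are there at a start; the rules pass over those that are not, and their reading is None.
Of fudge_1, fudge_2, fudge_3, fudge_4 only 2 to 4 are there at a start; the rules pass over those that are not, and their reading is None.
At some moment in a run one of slice_1, slice_2, slice_3, slice_4 may be knocked a few centimetres aside while the robot is not near it.
It also fails if it takes over 192 s, if anything falls off the work surface, if the arm or the gripper's body presses on something with over 40 N, if the wrist force passes 120 N, or if a joint passes its speed limit or range.

## Working session

There is one attempt and no reset: what is moved stays moved. The work goes in short steps, Python scripts to look and compute and a shell command to move; the robot and the scene stay as the last step left them, time stands still between calls to the robot, and variables do not carry over. Pictures are saved under pics/ and viewed, at most 14 in all, crops included, and the job is handed in when it is done.

```bash
ls; mkdir -p pics
cat > h.py <<'E'
import numpy as np, cv2
from workcell import bot, optics
def cam(n):
    c=optics.read_camera(n); c['f']=240/np.tan(np.radians(c['vertical_fov']/2)); return c
def ray(c,u,v,z):
    R=np.array(c['R']);t=np.array(c['t']);C=-R.T@t
    d=R.T@np.array([(u-c['cx'])/c['f'],(v-c['cy'])/c['f'],1]); return C+d*(z-C[2])/d[2]
def proj(c,X):
    p=np.array(c['R'])@np.array(X)+np.array(c['t']); return p[:2]/p[2]*c['f']+[c['cx'],c['cy']]
def save(c,n): cv2.imwrite('pics/'+n,c['img'][:,:,::-1])
E
python3 - <<'E'
from h import *
print(bot.read_state())
for n in('top','scene'):
    c=cam(n);save(c,n+'0.png');print({k:c[k] for k in c if k!='img'})
E
```

```text
pics
{'time': 0.0, 'q': array([-1.19091723e+00,  2.64750096e-01,  1.60540343e+00,  2.15555079e-05,
        1.27364029e+00, -3.68678979e-02]), 'joint_vel': array([ 0.00098713, -0.00039115,  0.00049848, -0.00023278,  0.00121105,
       -0.00031463]), 'joint_torque': array([ 4.53953890e-04, -5.15105474e+01, -3.67319548e+01, -7.96495942e-05,
        1.28936057e-02, -1.13822765e-07]), 'tool_pos': array([ 0.27312578, -0.61689821,  0.40334773]), 'tcp_rot': array([-3.07151248e+00, -6.49438545e-01,  5.57815760e-04]), 'wrist_force': array([ 0.11803389,  0.4677769 , -0.13260708]), 'torque': array([ 0.00225701, -0.01339586,  0.02447493]), 'grip_force': 0.0, 'width': 0.9971954451283933}
{'vertical_fov': 54.63659009369933, 'cx': 318.44340515591017, 'cy': 248.54810331989052, 'R': array([[ 0.00672422, -0.99996103,  0.00572019],
       [-0.97440352, -0.00783756, -0.22466944],
       [ 0.22470552, -0.00406304, -0.97441825]]), 't': array([0.02189609, 0.61830584, 0.88895022]), 'f': np.float64(464.6274058917858)}
{'vertical_fov': 42.724530816398726, 'cx': 328.92418370472006, 'cy': 226.44058048208038, 'R': array([[-0.19368451,  0.98098121,  0.01273523],
       [ 0.52232681,  0.1140989 , -0.84507759],
       [-0.83045831, -0.15702648, -0.53449198]]), 't': array([ 0.10842248, -0.2494652 ,  1.84621987]), 'f': np.float64(613.5970505744025)}
```

View pics/top0.png

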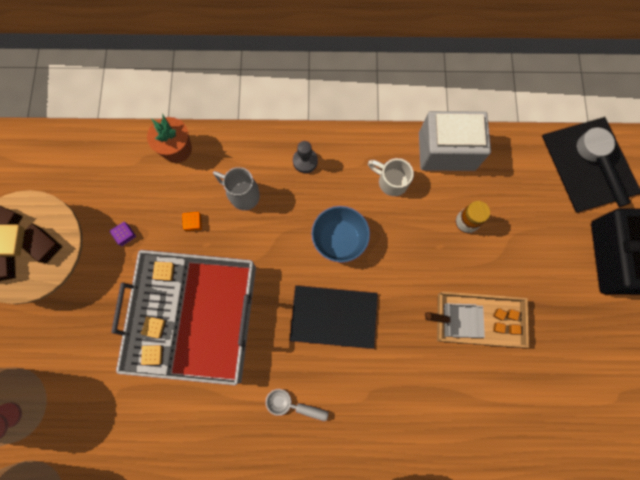

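View pics/scene0.png

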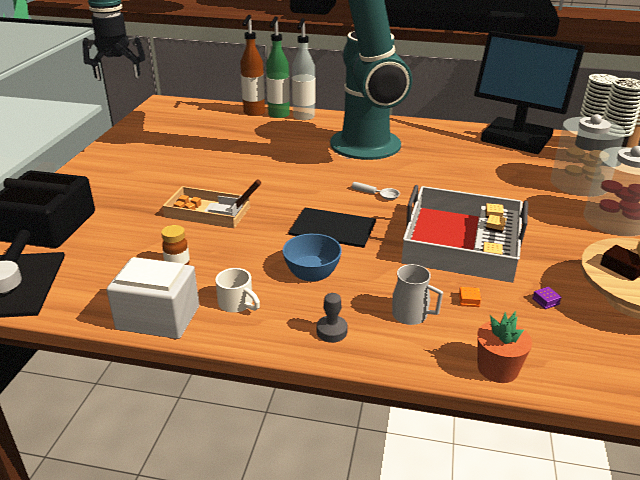

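Top view: the tin has its rack and 3 pale biscuits at left (163,270), (155,328), (151,355) and the handle at (121,308). The mat is at (212,322), slate (335,317), bowl (341,236). The caddy is at (484,320), with 4 fudge cubes near (508,321) and the scoop handle at (437,317). The look-alikes are orange (192,221) and purple (122,233), both on the counter. The real biscuits are the pale ones on the rack. I'll confirm them in an enlarged crop.

Run:
```python
from h import *
c=cam('top');im=c['img'];hsv=cv2.cvtColor(im,cv2.COLOR_RGB2HSV)
a=cv2.resize(im[240:390,105:260],None,fx=2.55,fy=2.55,interpolation=cv2.INTER_CUBIC)
b=cv2.resize(im[285:355,420:535],None,fx=3.4,fy=3.4,interpolation=cv2.INTER_CUBIC)
o=np.zeros((max(a.shape[0],b.shape[0]),a.shape[1]+b.shape[1],3),np.uint8);o[:a.shape[0],:a.shape[1]]=a;o[:b.shape[0],a.shape[1]:]=b
cv2.imwrite('pics/crop1.png',o[:,:,::-1]);print(o.shape,a.shape)
def rect(m,name,z,box,mina=40):
    k=np.zeros_like(m);u0,v0,u1,v1=box;k[v0:v1,u0:u1]=m[v0:v1,u0:u1]
    for ct in cv2.findContours(k,cv2.RETR_EXTERNAL,cv2.CHAIN_APPROX_NONE)[0]:
        if cv2.contourArea(ct)<mina: continue
        w=np.array([ray(c,*p[0],z)[:2] for p in ct],np.float32)
        r=cv2.minAreaRect(w*1000);print(name,cv2.contourArea(ct),np.round(cv2.minAreaRect(ct)[0]),np.round(r[0],1),np.round(r[1],1),round(r[2],1))
H=hsv
rect(cv2.inRange(H,(0,180,90),(6,255,255))|cv2.inRange(H,(174,180,90),(180,255,255)),'mat',.005,(110,240,260,390))
rect(cv2.inRange(H,(0,0,0),(180,255,45)),'slate',.008,(285,280,385,352),800)
rect(cv2.inRange(H,(95,100,40),(120,255,255)),'bowl',.052,(300,195,380,275),500)
rect(cv2.inRange(H,(15,90,150),(30,255,255)),'slice',.055,(135,250,185,378),60)
rect(cv2.inRange(H,(8,200,120),(20,255,255)),'fudge',.024,(488,300,526,340),30)
```

```text
(382, 786, 3) (382, 395, 3)
mat 6307.0 [210. 320.] [477.9 254.4] [127.  231.6] 85.0
slate 4201.5 [334. 317.] [484.4  -6.9] [176.2 113.2] 85.4
bowl 2187.0 [340. 234.] [655.2 -19.1] [114.6 114.3] 89.0
slice 335.5 [150. 354.] [402.7 359.9] [36.9 38.6] 0.4
slice 232.5 [154. 327.] [456.1 357.9] [30.3 38. ] 76.8
slice 301.5 [162. 270.] [572.8 350.4] [38.5 38. ] 87.4
fudge 82.5 [515. 329.] [ 459.7 -384.9] [16.5 24.9] 0.4
fudge 72.0 [500. 328.] [ 462.5 -353.2] [22.  17.9] 76.2
fudge 72.0 [513. 315.] [ 489.7 -384.3] [21.1 18.7] 76.2
fudge 77.0 [500. 314.] [ 491.4 -357. ] [21.8 20.8] 59.6
```

View pics/crop1.png

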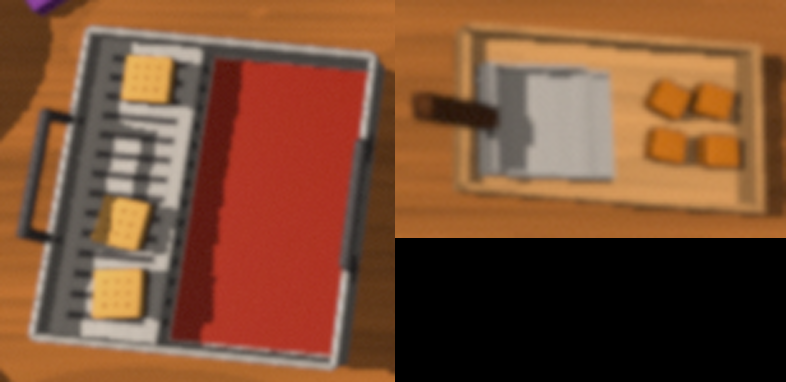

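Confirmed: three pale, pricked biscuits sit on the steel rack, four fudge cubes are in the caddy, and the scoop mouth faces -y (right). Next, poses from the corners.

Run:
```python
from h import *
c=cam('top')
def P(l,z): 
    w=np.array([ray(c,u,v,z)[:2] for u,v in l])*1000; print(np.round(w,0).tolist(), w.mean(0).round(1)); return w
w=P([(140.3,251.8),(252.8,261.6),(117.5,372.5),(236.4,383.1)],.06)
print('tin yaw from x side', np.degrees(np.arctan2(*(w[0]-w[2])[::-1])), np.degrees(np.arctan2(*(w[1]-w[3])[::-1])), 'y side',np.degrees(np.arctan2(*(w[0]-w[1])[::-1])),np.degrees(np.arctan2(*(w[2]-w[3])[::-1])))
P([(122.6,283.9),(114.4,332.9)],.1)
w=P([(439.1,293.8),(528.8,298.8),(439.7,340.3),(529.4,346.8)],.032)
w=P([(439.1,293.8),(439.7,340.3)],.020)
P([(483.8,305),(483.8,337.9)],.0065)
P([(428.8,316.8)],.1);P([(448.5,318.8)],.045)
s=cam('scene');
for n,X in dict(tinh=[.5,.38,.1],caddy=[.47,-.33,.004]).items(): print(n,proj(s,X))
for d in('top','scene'):
  k=cam(d);R=np.array(k['R']);print(d,-R.T@np.array(k['t']))
```

```text
[[611.0, 397.0], [592.0, 162.0], [368.0, 419.0], [349.0, 185.0]] [479.8 290.7]
tin yaw from x side -5.211420432841545 -5.356251442584763 y side 85.38506709800929 85.47730430394432
[[537.0, 410.0], [442.0, 416.0]] [489.8 412.9]
[[531.0, -228.0], [522.0, -417.0], [435.0, -225.0], [423.0, -408.0]] [ 477.9 -319.5]
[[533.0, -232.0], [436.0, -228.0]] [ 484.2 -229.6]
[[511.0, -330.0], [442.0, -325.0]] [ 476.4 -327.6]
[[477.0, -188.0]] [ 477.4 -188. ]
[[478.0, -242.0]] [ 478.2 -241.5]
tinh [508.47079025 212.72782853]
caddy [204.09977029 208.09910356]
top [0.40258013 0.03035309 1.00499849]
scene [1.68451075 0.21200871 0.77459147]
```

```bash
cat >> h.py <<'E'
from scipy.spatial.transform import Rotation as Ro
def down(yaw):  # tool pointing down, tool x at world yaw (deg)
    a=np.radians(yaw); x=np.array([np.cos(a),np.sin(a),0]); z=np.array([0,0,-1.]); return np.column_stack([x,np.cross(z,x),z])
def plan(gp,R,n,cur=None):
    """constant tool-frame row taking grasp point to gp (mm), orientation R in n rows"""
    s=bot.read_state(); p0,R0=(s['tool_pos'],Ro.from_rotvec(s['tcp_rot']).as_matrix()) if cur is None else cur
    p1=np.array(gp)/1000-bot.hold_point_z*R[:,2]
    rv=Ro.from_matrix(R0.T@R).as_rotvec()/n; M=sum(Ro.from_rotvec(rv*k).as_matrix() for k in range(n))
    d=np.linalg.solve(M,R0.T@(p1-p0))*1000
    print('n',n,'d',d.round(2),'a',np.degrees(rv).round(2),'|d|',np.linalg.norm(d).round(1)); return p1,R
def where():
    s=bot.read_state();R=Ro.from_rotvec(s['tcp_rot']).as_matrix()
    print('t',round(s['time'],2),'gp',((s['tool_pos']+bot.hold_point_z*R[:,2])*1000).round(1),'xyaw',np.degrees(np.arctan2(R[1,0],R[0,0])).round(2),'z',R[:,2].round(3),'w',round(s['width'],3),'g',round(s['grip_force'],1),'F',s['wrist_force'].round(1),'q',s['q'].round(2))
E
python3 -c "
from h import *
where();plan([490,413,220],down(175),36)"
```

```text
t 0.35 gp [ 273.2 -617.1  249.6] xyaw 23.88 z [-0.     0.001 -1.   ] w 1.001 g 0.0 F [ 0.3 -0.3 -0.1] q [-1.19  0.26  1.6  -0.    1.27 -0.04]
n 36 d [37.59 13.11  0.82] a [-0.  -0.  -4.2] |d| 39.8
```

```bash
python3 -m jog '[{"dx":37.6,"dy":13.1,"az":-4.2},{"dx":37.6,"dy":13.1,"az":-4.2},{"dx":37.6,"dy":13.1,"az":-4.2},{"dx":37.6,"dy":13.1,"az":-4.2},{"dx":37.6,"dy":13.1,"az":-4.2},{"dx":37.6,"dy":13.1,"az":-4.2},{"dx":37.6,"dy":13.1,"az":-4.2},{"dx":37.6,"dy":13.1,"az":-4.2},{"dx":37.6,"dy":13.1,"az":-4.2},{"dx":37.6,"dy":13.1,"az":-4.2},{"dx":37.6,"dy":13.1,"az":-4.2},{"dx":37.6,"dy":13.1,"az":-4.2},{"dx":37.6,"dy":13.1,"az":-4.2},{"dx":37.6,"dy":13.1,"az":-4.2},{"dx":37.6,"dy":13.1,"az":-4.2},{"dx":37.6,"dy":13.1,"az":-4.2},{"dx":37.6,"dy":13.1,"az":-4.2},{"dx":37.6,"dy":13.1,"az":-4.2}]' 0.6
python3 -c "
from h import *
where();plan([490,413,220],down(175),18)"
```

```text
t 0.35 gp [ 273.2 -617.1  249.6] xyaw 23.88 z [-0.     0.001 -1.   ] w 1.001 g 0.0 F [ 0.3 -0.3 -0.1] q [-1.19  0.26  1.6  -0.    1.27 -0.04]
n 18 d [76.04 23.43  1.65] a [-0.  -0.  -8.4] |d| 79.6invalid input
```

```bash
python3 -m jog '[{"dx":37.6,"dy":13.1,"dz":0,"ax":0,"ay":0,"az":-4.2}]'; echo; python3 -m jog '[{"dx":37.6,"dy":13.1,"az":-4.2}]' ; echo; python3 -m jog '[{"dx":37.6,"dy":13.1,"dz":0,"ax":0,"ay":0,"az":-4.2}]' 0.6
```

```text
time: 0.43
tool_pos: [0.3081, -0.6152, 0.4047]
tcp_rot: [-3.049, -0.755, 0.006]
wrist_force: [0.9, -1.1, -0.5]
width: 0.999
grip_force: 0.0


time: 0.52
tool_pos: [0.3512, -0.6087, 0.405]
tcp_rot: [3.017, 0.872, -0.001]
wrist_force: [1.0, -0.4, -0.3]
width: 0.887
grip_force: 0.0invalid input
```

```bash
python3 -m jog '[{"dx":37.6,"dy":13.1,"dz":0,"ax":0,"ay":0,"az":-4.2},{"dx":37.6,"dy":13.1,"dz":0,"ax":0,"ay":0,"az":-4.2},{"dx":37.6,"dy":13.1,"dz":0,"ax":0,"ay":0,"az":-4.2},{"dx":37.6,"dy":13.1,"dz":0,"ax":0,"ay":0,"az":-4.2},{"dx":37.6,"dy":13.1,"dz":0,"ax":0,"ay":0,"az":-4.2},{"dx":37.6,"dy":13.1,"dz":0,"ax":0,"ay":0,"az":-4.2},{"dx":37.6,"dy":13.1,"dz":0,"ax":0,"ay":0,"az":-4.2},{"dx":37.6,"dy":13.1,"dz":0,"ax":0,"ay":0,"az":-4.2},{"dx":37.6,"dy":13.1,"dz":0,"ax":0,"ay":0,"az":-4.2},{"dx":37.6,"dy":13.1,"dz":0,"ax":0,"ay":0,"az":-4.2},{"dx":37.6,"dy":13.1,"dz":0,"ax":0,"ay":0,"az":-4.2},{"dx":37.6,"dy":13.1,"dz":0,"ax":0,"ay":0,"az":-4.2},{"dx":37.6,"dy":13.1,"dz":0,"ax":0,"ay":0,"az":-4.2},{"dx":37.6,"dy":13.1,"dz":0,"ax":0,"ay":0,"az":-4.2},{"dx":37.6,"dy":13.1,"dz":0,"ax":0,"ay":0,"az":-4.2},{"dx":37.6,"dy":13.1,"dz":0,"ax":0,"ay":0,"az":-4.2},{"dx":37.6,"dy":13.1,"dz":0,"ax":0,"ay":0,"az":-4.2}]' 0.6
python3 -c "
from h import *
where();plan([490,413,220],down(175),17)"
```

```text
time: 1.93
tool_pos: [0.7881, -0.1447, 0.4043]
tcp_rot: [1.937, 2.474, 0.0]
wrist_force: [0.6, 0.6, -0.3]
width: 0.6
grip_force: 0.0
t 1.93 gp [ 788.1 -144.7  249.6] xyaw 103.89 z [ 0.  0. -1.] w 0.6 g 0.0 F [ 0.6  0.6 -0.3] q [-0.21  0.51  1.28  0.    1.36 -0.46]
n 17 d [37.47 13.07  1.74] a [ 0.    0.   -4.18] |d| 39.7
```

```bash
python3 -m jog '[{"dx":37.5,"dy":13.1,"dz":1.7,"ax":0,"ay":0,"az":-4.2},{"dx":37.5,"dy":13.1,"dz":1.7,"ax":0,"ay":0,"az":-4.2},{"dx":37.5,"dy":13.1,"dz":1.7,"ax":0,"ay":0,"az":-4.2},{"dx":37.5,"dy":13.1,"dz":1.7,"ax":0,"ay":0,"az":-4.2},{"dx":37.5,"dy":13.1,"dz":1.7,"ax":0,"ay":0,"az":-4.2},{"dx":37.5,"dy":13.1,"dz":1.7,"ax":0,"ay":0,"az":-4.2},{"dx":37.5,"dy":13.1,"dz":1.7,"ax":0,"ay":0,"az":-4.2},{"dx":37.5,"dy":13.1,"dz":1.7,"ax":0,"ay":0,"az":-4.2},{"dx":37.5,"dy":13.1,"dz":1.7,"ax":0,"ay":0,"az":-4.2},{"dx":37.5,"dy":13.1,"dz":1.7,"ax":0,"ay":0,"az":-4.2},{"dx":37.5,"dy":13.1,"dz":1.7,"ax":0,"ay":0,"az":-4.2},{"dx":37.5,"dy":13.1,"dz":1.7,"ax":0,"ay":0,"az":-4.2},{"dx":37.5,"dy":13.1,"dz":1.7,"ax":0,"ay":0,"az":-4.2},{"dx":37.5,"dy":13.1,"dz":1.7,"ax":0,"ay":0,"az":-4.2},{"dx":37.5,"dy":13.1,"dz":1.7,"ax":0,"ay":0,"az":-4.2},{"dx":37.5,"dy":13.1,"dz":1.7,"ax":0,"ay":0,"az":-4.2},{"dx":37.5,"dy":13.1,"dz":1.7,"ax":0,"ay":0,"az":-4.2},{"dx":0,"dy":0,"dz":0,"ax":0,"ay":0,"az":0}]'
python3 -c "
from h import *
where();plan([490,413,101],down(175),7)"
```

```text
time: 3.43
tool_pos: [0.4845, 0.4149, 0.3752]
tcp_rot: [-0.123, -3.135, -0.001]
wrist_force: [0.2, -0.6, -0.1]
width: 0.596
grip_force: 0.0
t 3.43 gp [483.8 415.  220.5] xyaw 175.52 z [-0.004  0.001 -1.   ] w 0.596 g 0.0 F [ 0.2 -0.6 -0.1] q [ 0.67  0.21  1.72  0.    1.21 -0.83]
n 7 d [-0.85 -0.21 17.07] a [ 0.   -0.04  0.07] |d| 17.1
```

```bash
python3 -m jog '[{"dx":-1,"dy":-0.2,"dz":17,"ax":0,"ay":0,"az":0},{"dx":-1,"dy":-0.2,"dz":17,"ax":0,"ay":0,"az":0},{"dx":-1,"dy":-0.2,"dz":17,"ax":0,"ay":0,"az":0},{"dx":-1,"dy":-0.2,"dz":17,"ax":0,"ay":0,"az":0},{"dx":-1,"dy":-0.2,"dz":17,"ax":0,"ay":0,"az":0},{"dx":-1,"dy":-0.2,"dz":17,"ax":0,"ay":0,"az":0},{"dx":0,"dy":0,"dz":17,"ax":0,"ay":0,"az":0.5}]' &&
python3 -m jog '[{"dx":0,"dy":0,"dz":0,"ax":0,"ay":0,"az":0},{"dx":0,"dy":0,"dz":0,"ax":0,"ay":0,"az":0},{"dx":0,"dy":0,"dz":0,"ax":0,"ay":0,"az":0},{"dx":0,"dy":0,"dz":0,"ax":0,"ay":0,"az":0},{"dx":0,"dy":0,"dz":0,"ax":0,"ay":0,"az":0},{"dx":0,"dy":0,"dz":0,"ax":0,"ay":0,"az":0}]' 0 40
python3 -c "
from h import *
where();save(cam('scene'),'scene1.png')"
```

```text
time: 4.02
tool_pos: [0.4966, 0.4098, 0.2561]
tcp_rot: [0.15, 3.138, 0.0]
wrist_force: [-0.4, -0.1, -0.3]
width: 0.6
grip_force: 0.0
time: 4.52
tool_pos: [0.4967, 0.4108, 0.2583]
tcp_rot: [0.148, 3.135, 0.004]
wrist_force: [1.3, 2.0, -0.7]
width: 0.098
grip_force: 39.0
t 4.52 gp [497.1 411.2 103.6] xyaw 174.58 z [ 0.003  0.002 -1.   ] w 0.098 g 39.0 F [ 1.3  2.  -0.7] q [ 0.65  0.33  1.81  0.    1.   -0.82]
```

View pics/scene1.png

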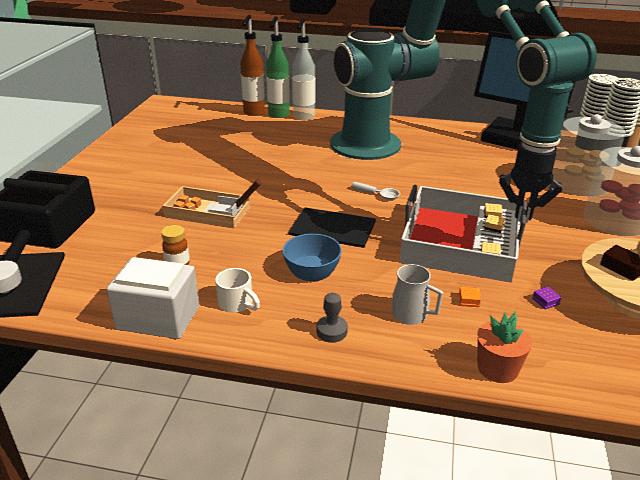

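The gripper is on the rack-end bar. Now tipping slowly.

```bash
python3 -m jog '[{"dx":0,"dy":-3.1,"dz":-2.9,"ax":-0.7,"ay":0,"az":0},{"dx":0,"dy":-3.1,"dz":-2.9,"ax":-0.7,"ay":0,"az":0},{"dx":0,"dy":-3.1,"dz":-2.9,"ax":-0.7,"ay":0,"az":0},{"dx":0,"dy":-3.1,"dz":-2.9,"ax":-0.7,"ay":0,"az":0},{"dx":0,"dy":-3.1,"dz":-2.9,"ax":-0.7,"ay":0,"az":0},{"dx":0,"dy":-3.1,"dz":-2.9,"ax":-0.7,"ay":0,"az":0},{"dx":0,"dy":-3.1,"dz":-2.9,"ax":-0.7,"ay":0,"az":0},{"dx":0,"dy":-3.1,"dz":-2.9,"ax":-0.7,"ay":0,"az":0},{"dx":0,"dy":-3.1,"dz":-2.9,"ax":-0.7,"ay":0,"az":0},{"dx":0,"dy":-3.1,"dz":-2.9,"ax":-0.7,"ay":0,"az":0},{"dx":0,"dy":-3.1,"dz":-2.9,"ax":-0.7,"ay":0,"az":0},{"dx":0,"dy":-3.1,"dz":-2.9,"ax":-0.7,"ay":0,"az":0},{"dx":0,"dy":-3.1,"dz":-2.9,"ax":-0.7,"ay":0,"az":0},{"dx":0,"dy":-3.1,"dz":-2.9,"ax":-0.7,"ay":0,"az":0},{"dx":0,"dy":-3.1,"dz":-2.9,"ax":-0.7,"ay":0,"az":0},{"dx":0,"dy":-3.1,"dz":-2.9,"ax":-0.7,"ay":0,"az":0},{"dx":0,"dy":-3.1,"dz":-2.9,"ax":-0.7,"ay":0,"az":0},{"dx":0,"dy":-3.1,"dz":-2.9,"ax":-0.7,"ay":0,"az":0},{"dx":0,"dy":-3.1,"dz":-2.9,"ax":-0.7,"ay":0,"az":0},{"dx":0,"dy":-3.1,"dz":-2.9,"ax":-0.7,"ay":0,"az":0}]'
python3 -c "
from h import *
where();s=cam('top')['img'];t=cam('scene')['img']
a=cv2.resize(s[230:390,90:260],None,fx=2.3,fy=2.3);b=cv2.resize(t[150:290,390:560],None,fx=2.3,fy=2.3)
o=np.zeros((a.shape[0],782,3),np.uint8);o[:,:391]=a;o[:b.shape[0],391:]=b;cv2.imwrite('pics/tip.png',o[:,:,::-1])"
```

```text
time: 6.23
tool_pos: [0.4895, 0.3419, 0.3073]
tcp_rot: [0.147, 3.103, 0.383]
wrist_force: [-0.3, 0.1, -7.0]
width: 0.093
grip_force: 39.0
t 6.23 gp [493.1 379.3 157.2] xyaw 174.59 z [ 0.023  0.242 -0.97 ] w 0.093 g 39.0 F [-0.3  0.1 -7. ] q [ 0.51  0.15  1.93  0.25  0.93 -1.11]
```

View pics/tip.png

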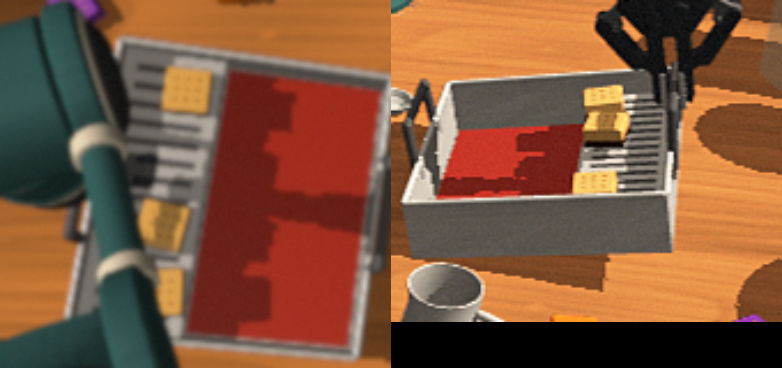

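At about 14° the biscuits have slid towards the rack edge but have not gone over. I'll keep tipping gently.

```bash
python3 -m jog '[{"dx":0,"dy":-3.1,"dz":-2.9,"ax":-0.7,"ay":0,"az":0},{"dx":0,"dy":-3.1,"dz":-2.9,"ax":-0.7,"ay":0,"az":0},{"dx":0,"dy":-3.1,"dz":-2.9,"ax":-0.7,"ay":0,"az":0},{"dx":0,"dy":-3.1,"dz":-2.9,"ax":-0.7,"ay":0,"az":0},{"dx":0,"dy":-3.1,"dz":-2.9,"ax":-0.7,"ay":0,"az":0},{"dx":0,"dy":-3.1,"dz":-2.9,"ax":-0.7,"ay":0,"az":0},{"dx":0,"dy":-3.1,"dz":-2.9,"ax":-0.7,"ay":0,"az":0},{"dx":0,"dy":0,"dz":0,"ax":0,"ay":0,"az":0},{"dx":0,"dy":0,"dz":0,"ax":0,"ay":0,"az":0},{"dx":0,"dy":0,"dz":0,"ax":0,"ay":0,"az":0},{"dx":0,"dy":0,"dz":0,"ax":0,"ay":0,"az":0},{"dx":0,"dy":0,"dz":0,"ax":0,"ay":0,"az":0},{"dx":0,"dy":0,"dz":0,"ax":0,"ay":0,"az":0}]'
python3 -c "
from h import *
where();s=cam('top')['img'];t=cam('scene')['img']
a=cv2.resize(s[230:390,90:260],None,fx=2.3,fy=2.3);b=cv2.resize(t[150:290,390:560],None,fx=2.3,fy=2.3)
o=np.zeros((a.shape[0],782,3),np.uint8);o[:,:391]=a;o[:b.shape[0],391:]=b;cv2.imwrite('pics/tip2.png',o[:,:,::-1])"
```

```text
time: 7.42
tool_pos: [0.4871, 0.3161, 0.3204]
tcp_rot: [0.145, 3.081, 0.512]
wrist_force: [-0.2, -0.7, -5.6]
width: 0.097
grip_force: 39.5
t 7.42 gp [491.8 366.  174.1] xyaw 174.6 z [ 0.03   0.322 -0.946] w 0.097 g 39.5 F [-0.2 -0.7 -5.6] q [ 0.45  0.1   1.97  0.36  0.92 -1.22]
```

View pics/tip2.png

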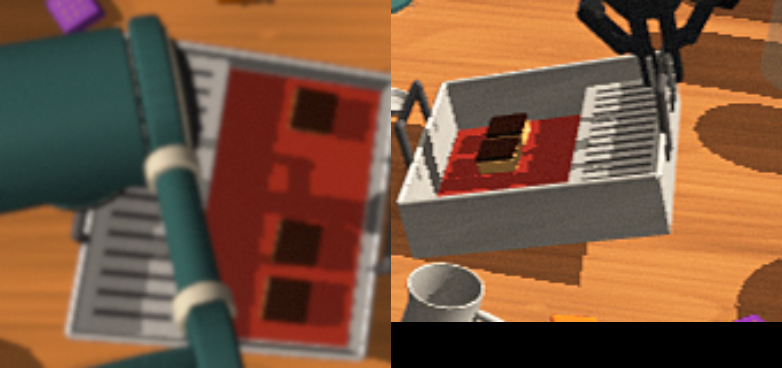

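All three biscuits lie chocolate up on the mat. Setting the tin down.

```bash
python3 -m jog '[{"dx":0,"dy":3.1,"dz":2.9,"ax":0.7,"ay":0,"az":0},{"dx":0,"dy":3.1,"dz":2.9,"ax":0.7,"ay":0,"az":0},{"dx":0,"dy":3.1,"dz":2.9,"ax":0.7,"ay":0,"az":0},{"dx":0,"dy":3.1,"dz":2.9,"ax":0.7,"ay":0,"az":0},{"dx":0,"dy":3.1,"dz":2.9,"ax":0.7,"ay":0,"az":0},{"dx":0,"dy":3.1,"dz":2.9,"ax":0.7,"ay":0,"az":0},{"dx":0,"dy":3.1,"dz":2.9,"ax":0.7,"ay":0,"az":0},{"dx":0,"dy":3.1,"dz":2.9,"ax":0.7,"ay":0,"az":0},{"dx":0,"dy":3.1,"dz":2.9,"ax":0.7,"ay":0,"az":0},{"dx":0,"dy":3.1,"dz":2.9,"ax":0.7,"ay":0,"az":0},{"dx":0,"dy":3.1,"dz":2.9,"ax":0.7,"ay":0,"az":0},{"dx":0,"dy":3.1,"dz":2.9,"ax":0.7,"ay":0,"az":0},{"dx":0,"dy":3.1,"dz":2.9,"ax":0.7,"ay":0,"az":0},{"dx":0,"dy":3.1,"dz":2.9,"ax":0.7,"ay":0,"az":0},{"dx":0,"dy":3.1,"dz":2.9,"ax":0.7,"ay":0,"az":0},{"dx":0,"dy":3.1,"dz":2.9,"ax":0.7,"ay":0,"az":0},{"dx":0,"dy":3.1,"dz":2.9,"ax":0.7,"ay":0,"az":0},{"dx":0,"dy":3.1,"dz":2.9,"ax":0.7,"ay":0,"az":0},{"dx":0,"dy":3.1,"dz":2.9,"ax":0.7,"ay":0,"az":0},{"dx":0,"dy":3.1,"dz":2.9,"ax":0.7,"ay":0,"az":0}]'
python3 -c "
from h import *
where();plan([497,411,103.5],down(174.58),7)"
```

```text
time: 9.18
tool_pos: [0.494, 0.3887, 0.2769]
tcp_rot: [0.148, 3.131, 0.132]
wrist_force: [-0.4, 0.5, -5.8]
width: 0.102
grip_force: 39.5
t 9.18 gp [495.3 401.7 122.8] xyaw 174.58 z [ 0.008  0.084 -0.996] w 0.102 g 39.5 F [-0.4  0.5 -5.8] q [ 0.61  0.27  1.85  0.08  0.97 -0.91]
n 7 d [-0.12  3.08  2.83] a [ 0.69  0.   -0.  ] |d| 4.2
```

```bash
python3 -m jog '[{"dx":0,"dy":3.1,"dz":2.9,"ax":0.7,"ay":0,"az":0},{"dx":0,"dy":3.1,"dz":2.9,"ax":0.7,"ay":0,"az":0},{"dx":0,"dy":3.1,"dz":2.9,"ax":0.7,"ay":0,"az":0},{"dx":0,"dy":3.1,"dz":2.9,"ax":0.7,"ay":0,"az":0},{"dx":0,"dy":3.1,"dz":2.9,"ax":0.7,"ay":0,"az":0},{"dx":0,"dy":3.1,"dz":2.9,"ax":0.7,"ay":0,"az":0},{"dx":0,"dy":3.1,"dz":2.9,"ax":0.7,"ay":0,"az":0},{"dx":0,"dy":0,"dz":0,"ax":0,"ay":0,"az":0},{"dx":0,"dy":0,"dz":0,"ax":0,"ay":0,"az":0},{"dx":0,"dy":0,"dz":0,"ax":0,"ay":0,"az":0},{"dx":0,"dy":0,"dz":0,"ax":0,"ay":0,"az":0},{"dx":0,"dy":0,"dz":0,"ax":0,"ay":0,"az":0}]'
python3 -c "
from h import *
where()"
python3 -m jog '[{"dx":0,"dy":0,"dz":0,"ax":0,"ay":0,"az":0},{"dx":0,"dy":0,"dz":0,"ax":0,"ay":0,"az":0},{"dx":0,"dy":0,"dz":0,"ax":0,"ay":0,"az":0},{"dx":0,"dy":0,"dz":0,"ax":0,"ay":0,"az":0},{"dx":0,"dy":0,"dz":0,"ax":0,"ay":0,"az":0},{"dx":0,"dy":0,"dz":0,"ax":0,"ay":0,"az":0}]' 0.6
python3 -m jog '[{"dx":0,"dy":0,"dz":-20,"ax":0,"ay":0,"az":0},{"dx":0,"dy":0,"dz":-20,"ax":0,"ay":0,"az":0},{"dx":0,"dy":0,"dz":-30,"ax":0,"ay":0,"az":0},{"dx":0,"dy":0,"dz":-30,"ax":0,"ay":0,"az":0},{"dx":0,"dy":0,"dz":-30,"ax":0,"ay":0,"az":0},{"dx":0,"dy":0,"dz":0,"ax":0,"ay":0,"az":0}]'
```

```text
time: 10.18
tool_pos: [0.4962, 0.4112, 0.2583]
tcp_rot: [0.149, 3.137, 0.002]
wrist_force: [-1.3, 1.8, -2.7]
width: 0.099
grip_force: 40.1
t 10.18 gp [496.3 411.4 103.6] xyaw 174.57 z [ 0.001  0.002 -1.   ] w 0.099 g 40.1 F [-1.3  1.8 -2.7] q [ 0.65  0.33  1.8   0.    1.01 -0.82]
time: 10.68
tool_pos: [0.4962, 0.4108, 0.2582]
tcp_rot: [0.149, 3.138, 0.0]
wrist_force: [0.5, -0.6, -0.8]
width: 0.604
grip_force: 0.0
time: 11.18
tool_pos: [0.4977, 0.4121, 0.3964]
tcp_rot: [0.148, 3.128, 0.013]
wrist_force: [0.5, 0.7, 0.8]
width: 0.598
grip_force: 0.0
```

```bash
cat >> h.py <<'E'
def rects(c,m,box,z,mina,o=1):
    k=np.zeros_like(m);u0,v0,u1,v1=box;k[v0:v1,u0:u1]=m[v0:v1,u0:u1];out=[]
    if o: k=cv2.morphologyEx(k,cv2.MORPH_OPEN,np.ones((3,3)))
    for ct in cv2.findContours(k,cv2.RETR_EXTERNAL,cv2.CHAIN_APPROX_NONE)[0]:
        if cv2.contourArea(ct)<mina: continue
        w=np.array([ray(c,*p[0],z)[:2] for p in ct],np.float32)*1000
        r=cv2.minAreaRect(w);print(int(cv2.contourArea(ct)),np.round(cv2.minAreaRect(ct)[0]),np.round(r[0],1),np.round(r[1],1),round(r[2],1))
E
python3 -c "
from h import *
c=cam('top');save(c,'top2.png');H=cv2.cvtColor(c['img'],cv2.COLOR_RGB2HSV)
rects(c,cv2.inRange(c['img'],(0,0,0),(70,35,35)),(160,255,250,385),.025,60)
b=c['img'][235:390,90:390];b=cv2.resize(b,None,fx=2.6,fy=2.6);cv2.imwrite('pics/crop3.png',b[:,:,::-1])"
```

```text
253 [212. 359.] [393.9 243.7] [35.1 33.1] 84.3
243 [216. 335.] [442.9 236.7] [34.9 33.8] 82.5
235 [224. 279.] [560.6 228. ] [35.9 34.5] 83.8
```

View pics/crop3.png

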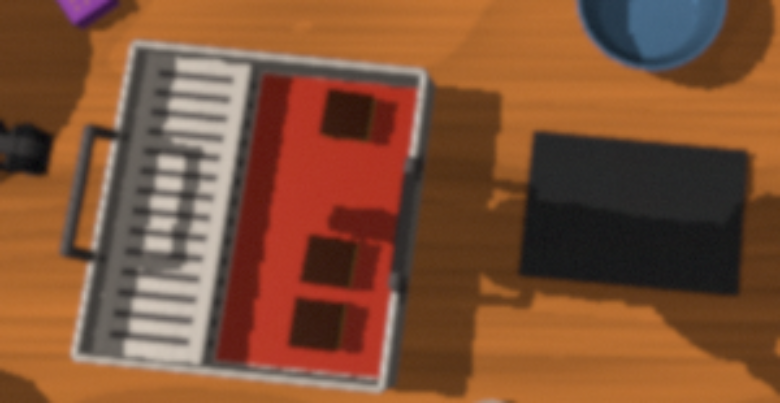

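Slices in the crop: (348,115), (330,262), (318,324). World centres are roughly (561,228), (443,237), (394,244) mm, all at yaw of about -6°, chocolate up, away from the walls. The slate is at (484,-7), yaw -5°.

```bash
python3 -c "
from h import *
where()
a=plan([561,228,130],down(174),6);plan([561,228,22],down(174),6,a)"
```

```text
t 11.23 gp [498.5 412.6 238.8] xyaw 174.58 z [ 0.008  0.006 -1.   ] w 0.605 g 0.0 F [ 0.2 -0.3  0.5] q [ 0.65  0.21  1.69 -0.    1.23 -0.82]
n 6 d [-13.51 -29.49  18.07] a [0.06 0.07 0.1 ] |d| 37.1
n 6 d [ 0.  0. 18.] a [0. 0. 0.] |d| 18.0
```

```bash
python3 -m jog '[{"dx":-13.5,"dy":-29.5,"dz":18,"ax":0,"ay":0,"az":0.1},{"dx":-13.5,"dy":-29.5,"dz":18,"ax":0,"ay":0,"az":0.1},{"dx":-13.5,"dy":-29.5,"dz":18,"ax":0,"ay":0,"az":0.1},{"dx":-13.5,"dy":-29.5,"dz":18,"ax":0,"ay":0,"az":0.1},{"dx":-13.5,"dy":-29.5,"dz":18,"ax":0,"ay":0,"az":0.1},{"dx":-13.5,"dy":-29.5,"dz":18,"ax":0,"ay":0,"az":0.1},{"dx":0,"dy":0,"dz":0,"ax":0,"ay":0,"az":0},{"dx":0,"dy":0,"dz":0,"ax":0,"ay":0,"az":0}]'
python3 -c "
from h import *
where()
plan([561,228,22],down(174),6)"
```

```text
time: 11.9
tool_pos: [0.5585, 0.2247, 0.2771]
tcp_rot: [-0.17, -3.132, 0.003]
wrist_force: [0.8, 1.3, 0.2]
width: 0.601
grip_force: 0.0
t 11.9 gp [557.7 224.4 122.4] xyaw 173.79 z [-0.005 -0.002 -1.   ] w 0.601 g 0.0 F [0.8 1.3 0.2] q [ 0.34  0.24  1.88  0.    1.02 -1.12]
n 6 d [-0.41  0.62 16.73] a [-0.02 -0.05 -0.04] |d| 16.7
```

```bash
python3 -m jog '[{"dx":-1,"dy":2,"dz":20,"ax":0,"ay":0,"az":0},{"dx":-1,"dy":2,"dz":20,"ax":0,"ay":0,"az":0},{"dx":-1,"dy":0,"dz":20,"ax":0,"ay":0,"az":0},{"dx":0,"dy":0,"dz":16,"ax":0,"ay":0,"az":0},{"dx":0,"dy":0,"dz":10,"ax":0,"ay":0,"az":0},{"dx":0,"dy":0,"dz":8,"ax":0,"ay":0,"az":0},{"dx":0,"dy":0,"dz":6,"ax":0,"ay":0,"az":0},{"dx":0,"dy":0,"dz":0,"ax":0,"ay":0,"az":0}]'
python3 -c "
from h import *
where()"
python3 -m jog '[{"dx":0,"dy":0,"dz":0,"ax":0,"ay":0,"az":0},{"dx":0,"dy":0,"dz":0,"ax":0,"ay":0,"az":0},{"dx":0,"dy":0,"dz":0,"ax":0,"ay":0,"az":0},{"dx":0,"dy":0,"dz":0,"ax":0,"ay":0,"az":0}]' 0 20
```

```text
time: 12.57
tool_pos: [0.5622, 0.2308, 0.1792]
tcp_rot: [-0.164, -3.136, 0.001]
wrist_force: [0.6, -0.2, -0.1]
width: 0.6
grip_force: 0.0
t 12.57 gp [562.  230.8  24.5] xyaw 174.02 z [-0.001 -0.    -1.   ] w 0.6 g 0.0 F [ 0.6 -0.2 -0.1] q [ 0.35  0.37  1.93  0.    0.85 -1.12]
time: 12.9
tool_pos: [0.563, 0.2305, 0.1808]
tcp_rot: [0.165, 3.136, 0.001]
wrist_force: [0.5, 0.7, -0.7]
width: 0.438
grip_force: 19.9
```

```bash
python3 -m jog '[{"dx":0,"dy":0,"dz":-10,"ax":0,"ay":0,"az":0},{"dx":0,"dy":0,"dz":-20,"ax":0,"ay":0,"az":0},{"dx":0,"dy":0,"dz":-30,"ax":0,"ay":0,"az":0},{"dx":0,"dy":0,"dz":-30,"ax":0,"ay":0,"az":0},{"dx":0,"dy":0,"dz":-25,"ax":0,"ay":0,"az":0},{"dx":0,"dy":0,"dz":-10,"ax":0,"ay":0,"az":0}]'
python3 -c "
from h import *
where()
a=plan([519,40,130],down(175),7);plan([519,40,29],down(175),6,a)"
```

```text
time: 13.4
tool_pos: [0.5641, 0.2309, 0.3107]
tcp_rot: [0.165, 3.13, 0.005]
wrist_force: [1.1, 0.3, 0.6]
width: 0.44
grip_force: 20.0
t 13.4 gp [565.3 231.3 156. ] xyaw 173.97 z [ 0.008  0.003 -1.   ] w 0.44 g 20.0 F [1.1 0.3 0.6] q [ 0.35  0.21  1.85  0.    1.07 -1.12]
n 7 d [  3.77 -27.77   3.64] a [ 0.03  0.06 -0.15] |d| 28.3
n 6 d [ 0.    0.   16.83] a [0. 0. 0.] |d| 16.8
```

```bash
python3 -m jog '[{"dx":3.8,"dy":-27.8,"dz":0,"ax":0,"ay":0,"az":-0.15},{"dx":3.8,"dy":-27.8,"dz":0,"ax":0,"ay":0,"az":-0.15},{"dx":3.8,"dy":-27.8,"dz":0,"ax":0,"ay":0,"az":-0.15},{"dx":3.8,"dy":-27.8,"dz":0,"ax":0,"ay":0,"az":-0.15},{"dx":3.8,"dy":-27.8,"dz":13,"ax":0,"ay":0,"az":-0.15},{"dx":3.8,"dy":-27.8,"dz":25,"ax":0,"ay":0,"az":-0.15},{"dx":3.8,"dy":-27.8,"dz":25,"ax":0,"ay":0,"az":-0.15},{"dx":0,"dy":0,"dz":25,"ax":0,"ay":0,"az":0},{"dx":0,"dy":0,"dz":0,"ax":0,"ay":0,"az":0},{"dx":0,"dy":0,"dz":0,"ax":0,"ay":0,"az":0}]'
python3 -c "
from h import *
where()
plan([519,40,29],down(175),4)"
```

```text
time: 14.23
tool_pos: [0.5161, 0.039, 0.2155]
tcp_rot: [-0.138, -3.134, 0.0]
wrist_force: [0.7, -0.0, -0.0]
width: 0.442
grip_force: 20.2
t 14.23 gp [515.4  39.   60.8] xyaw 174.97 z [-0.004  0.    -1.   ] w 0.442 g 20.2 F [ 0.7 -0.  -0. ] q [ 0.03  0.17  2.1   0.    0.87 -1.46]
n 4 d [-0.73  0.32  7.96] a [-0.   -0.06 -0.01] |d| 8.0
```

```bash
python3 -m jog '[{"dx":-0.7,"dy":0.3,"dz":9,"ax":0,"ay":0,"az":0},{"dx":-0.7,"dy":0.3,"dz":9,"ax":0,"ay":0,"az":0},{"dx":-0.7,"dy":0.3,"dz":7,"ax":0,"ay":0,"az":0},{"dx":0,"dy":0,"dz":5,"ax":0,"ay":0,"az":0},{"dx":0,"dy":0,"dz":1,"ax":0,"ay":0,"az":0},{"dx":0,"dy":0,"dz":0,"ax":0,"ay":0,"az":0}]'
python3 -c "
from h import *
where()"
python3 -m jog '[{"dx":0,"dy":0,"dz":0,"ax":0,"ay":0,"az":0},{"dx":0,"dy":0,"dz":0,"ax":0,"ay":0,"az":0},{"dx":0,"dy":0,"dz":0,"ax":0,"ay":0,"az":0},{"dx":0,"dy":0,"dz":-10,"ax":0,"ay":0,"az":0},{"dx":0,"dy":0,"dz":-25,"ax":0,"ay":0,"az":0},{"dx":0,"dy":0,"dz":-35,"ax":0,"ay":0,"az":0},{"dx":0,"dy":0,"dz":-35,"ax":0,"ay":0,"az":0},{"dx":0,"dy":0,"dz":0,"ax":0,"ay":0,"az":0}]' 0.6
python3 -c "
from h import *
where()
a=plan([443,237,140],down(173.5),7);plan([443,237,24],down(173.5),6,a)"
```

```text
time: 14.73
tool_pos: [0.5193, 0.0404, 0.1855]
tcp_rot: [-0.135, -3.138, 0.0]
wrist_force: [-0.5, 0.2, -0.9]
width: 0.44
grip_force: 20.2
t 14.73 gp [519.1  40.4  30.8] xyaw 175.07 z [-0.001 -0.    -1.   ] w 0.44 g 20.2 F [-0.5  0.2 -0.9] q [ 0.03  0.22  2.11  0.    0.81 -1.45]
time: 15.4
tool_pos: [0.5229, 0.0401, 0.2997]
tcp_rot: [0.136, 3.124, 0.002]
wrist_force: [1.5, 0.4, 0.7]
width: 0.601
grip_force: 0.0
t 15.4 gp [525.1  40.2 145. ] xyaw 175.03 z [ 0.014  0.    -1.   ] w 0.601 g 0.0 F [1.5 0.4 0.7] q [ 0.03  0.07  2.04  0.    1.02 -1.46]
n 7 d [14.12 26.88  0.63] a [0.02 0.12 0.22] |d| 30.4
n 6 d [ 0.    0.   19.33] a [0. 0. 0.] |d| 19.3
```

```bash
python3 -m jog '[{"dx":11.5,"dy":27,"dz":0,"ax":0,"ay":0,"az":0.2},{"dx":11.5,"dy":27,"dz":0,"ax":0,"ay":0,"az":0.2},{"dx":11.5,"dy":27,"dz":0,"ax":0,"ay":0,"az":0.2},{"dx":11.5,"dy":27,"dz":0,"ax":0,"ay":0,"az":0.2},{"dx":11.5,"dy":27,"dz":0,"ax":0,"ay":0,"az":0.2},{"dx":11.5,"dy":27,"dz":0,"ax":0,"ay":0,"az":0.2},{"dx":11.5,"dy":27,"dz":0,"ax":0,"ay":0,"az":0.2},{"dx":0,"dy":0,"dz":0,"ax":0,"ay":0,"az":0},{"dx":0,"dy":0,"dz":0,"ax":0,"ay":0,"az":0}]'
python3 -c "
from h import *
where()
plan([443,237,24],down(173.5),6)
c=cam('top');rects(c,cv2.inRange(c['img'],(0,0,0),(70,35,35)),(160,255,250,385),.025,60)
c=cam('scene');H=cv2.cvtColor(c['img'],cv2.COLOR_RGB2HSV)
rects(c,cv2.inRange(c['img'],(0,0,0),(70,40,40)),(412,200,520,255),.025,20)
print(proj(c,[.394,.244,.025]),proj(c,[.443,.237,.025]))"
```

```text
time: 16.15
tool_pos: [0.4573, 0.2371, 0.2918]
tcp_rot: [0.17, 3.136, 0.001]
wrist_force: [0.2, 0.1, -1.2]
width: 0.602
grip_force: 0.0
t 16.15 gp [457.5 237.2 137.1] xyaw 173.81 z [ 0.001  0.    -1.   ] w 0.602 g 0.0 F [ 0.2  0.1 -1.2] q [ 0.43  0.06  2.06 -0.    1.02 -1.03]
n 6 d [ 2.38 -0.29 18.85] a [0.   0.01 0.05] |d| 19.0
272 [210. 359.] [393.9 247.3] [41.9 32.7] 85.3
504 [215. 326.] [462.9 240.4] [71.8 72.3] 78.0
485 [188. 284.] [550.6 303. ] [109.7  28.6] 26.5
255 [441. 217.] [422.7 242.8] [37.4 93.8] 82.2
[442.57772022 210.98704466] [438.69962836 221.214667  ]
```

```bash
python3 -m jog '[{"dx":5,"dy":0,"dz":20,"ax":0,"ay":0,"az":0},{"dx":5,"dy":0,"dz":20,"ax":0,"ay":0,"az":0},{"dx":4,"dy":0,"dz":20,"ax":0,"ay":0,"az":0},{"dx":0.5,"dy":0,"dz":19,"ax":0,"ay":0,"az":0.3},{"dx":0,"dy":0,"dz":16,"ax":0,"ay":0,"az":0},{"dx":0,"dy":0,"dz":10,"ax":0,"ay":0,"az":0},{"dx":0,"dy":0,"dz":6,"ax":0,"ay":0,"az":0},{"dx":0,"dy":0,"dz":1.5,"ax":0,"ay":0,"az":0},{"dx":0,"dy":0,"dz":0,"ax":0,"ay":0,"az":0}]'
python3 -c "
from h import *
where()"
python3 -m jog '[{"dx":0,"dy":0,"dz":0,"ax":0,"ay":0,"az":0},{"dx":0,"dy":0,"dz":0,"ax":0,"ay":0,"az":0},{"dx":0,"dy":0,"dz":0,"ax":0,"ay":0,"az":0},{"dx":0,"dy":0,"dz":0,"ax":0,"ay":0,"az":0}]' 0 20
```

```text
time: 17.0
tool_pos: [0.4451, 0.2377, 0.1794]
tcp_rot: [0.186, 3.133, 0.005]
wrist_force: [2.2, 4.9, -0.7]
width: 0.599
grip_force: 0.0
t 17.0 gp [445.6 238.1  24.7] xyaw 173.21 z [ 0.003  0.003 -1.   ] w 0.599 g 0.0 F [ 2.2  4.9 -0.7] q [ 0.44  0.2   2.15  0.    0.79 -1.01]
time: 17.33
tool_pos: [0.445, 0.2376, 0.1799]
tcp_rot: [0.186, 3.133, 0.004]
wrist_force: [1.7, 5.9, 3.9]
width: 0.437
grip_force: 20.4
```

```bash
python3 -m jog '[{"dx":0,"dy":0,"dz":-10,"ax":0,"ay":0,"az":0},{"dx":0,"dy":0,"dz":-20,"ax":0,"ay":0,"az":0},{"dx":0,"dy":0,"dz":-30,"ax":0,"ay":0,"az":0},{"dx":0,"dy":0,"dz":-30,"ax":0,"ay":0,"az":0},{"dx":0,"dy":0,"dz":-25,"ax":0,"ay":0,"az":0},{"dx":0,"dy":0,"dz":-10,"ax":0,"ay":0,"az":0},{"dx":0,"dy":0,"dz":0,"ax":0,"ay":0,"az":0}]'
python3 -c "
from h import *
where()
a=plan([454.5,-4.5,150],down(175),8)
c=cam('scene');save(c,'s5.png')
c=cam('top');rects(c,cv2.inRange(c['img'],(0,0,0),(70,35,35)),(160,255,250,385),.025,60)
"
```

```text
time: 17.92
tool_pos: [0.4446, 0.2373, 0.3067]
tcp_rot: [0.184, 3.131, 0.004]
wrist_force: [-0.0, 0.8, -0.5]
width: 0.439
grip_force: 21.1
t 17.92 gp [445.5 237.6 152. ] xyaw 173.26 z [ 0.006  0.002 -1.   ] w 0.439 g 21.1 F [-0.   0.8 -0.5] q [ 0.44  0.02  2.07 -0.    1.04 -1.01]
n 8 d [ -4.38 -29.93   0.22] a [ 0.02  0.04 -0.22] |d| 30.2
243 [214. 360.] [392.6 237.8] [31.9 34.6] 0.4
328 [206. 333.] [448.8 259.1] [43.6 77.5] 79.4
557 [184. 294.] [529.4 310.2] [114.8  30.4] 29.6
```

View pics/s5.png

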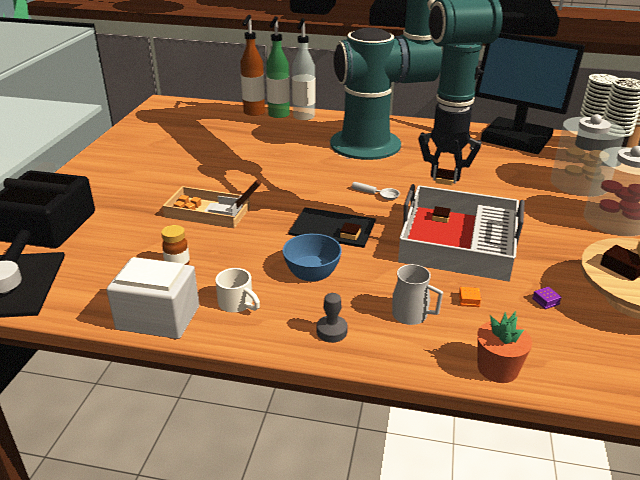

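One biscuit is on the slate at (350,231) and one is held at (446,172). The third is still chocolate up in the tin at (441,214).

```bash
python3 -m jog '[{"dx":-4.4,"dy":-30,"dz":0,"ax":0,"ay":0,"az":-0.2},{"dx":-4.4,"dy":-30,"dz":0,"ax":0,"ay":0,"az":-0.2},{"dx":-4.4,"dy":-30,"dz":0,"ax":0,"ay":0,"az":-0.2},{"dx":-4.4,"dy":-30,"dz":0,"ax":0,"ay":0,"az":-0.2},{"dx":-4.4,"dy":-30,"dz":10,"ax":0,"ay":0,"az":-0.2},{"dx":-4.4,"dy":-30,"dz":25,"ax":0,"ay":0,"az":-0.2},{"dx":-4.4,"dy":-30,"dz":25,"ax":0,"ay":0,"az":-0.2},{"dx":-4.4,"dy":-30,"dz":25,"ax":0,"ay":0,"az":-0.2},{"dx":0,"dy":0,"dz":0,"ax":0,"ay":0,"az":0},{"dx":0,"dy":0,"dz":0,"ax":0,"ay":0,"az":0}]'
python3 -c "
from h import *
where()
plan([454.5,-4.5,29],down(175),4)
c=cam('top');rects(c,cv2.inRange(c['img'],(0,0,0),(70,35,35)),(160,255,250,385),.025,60)"
```

```text
time: 18.85
tool_pos: [0.4506, -0.0062, 0.2144]
tcp_rot: [-0.144, -3.129, -0.0]
wrist_force: [-0.1, -0.3, 0.3]
width: 0.437
grip_force: 21.2
t 18.85 gp [449.2  -6.1  59.7] xyaw 174.72 z [-0.009  0.001 -1.   ] w 0.437 g 21.2 F [-0.1 -0.3  0.3] q [-0.07  0.05  2.24  0.    0.86 -1.55]
n 4 d [-0.98  0.51  7.66] a [-0.   -0.13 -0.07] |d| 7.7
257 [214. 360.] [393.  238.3] [35.1 33.5] 85.7
```

```bash
python3 -m jog '[{"dx":-1,"dy":0.5,"dz":9,"ax":0,"ay":0,"az":0},{"dx":-1,"dy":0.5,"dz":9,"ax":0,"ay":0,"az":0},{"dx":-1,"dy":0.5,"dz":6,"ax":0,"ay":0,"az":0},{"dx":0,"dy":0,"dz":5,"ax":0,"ay":0,"az":0},{"dx":0,"dy":0,"dz":1,"ax":0,"ay":0,"az":0},{"dx":0,"dy":0,"dz":0,"ax":0,"ay":0,"az":0}]'
python3 -c "
from h import *
where()"
python3 -m jog '[{"dx":0,"dy":0,"dz":0,"ax":0,"ay":0,"az":0},{"dx":0,"dy":0,"dz":0,"ax":0,"ay":0,"az":0},{"dx":0,"dy":0,"dz":0,"ax":0,"ay":0,"az":0},{"dx":0,"dy":0,"dz":-10,"ax":0,"ay":0,"az":0},{"dx":0,"dy":0,"dz":-25,"ax":0,"ay":0,"az":0},{"dx":0,"dy":0,"dz":-35,"ax":0,"ay":0,"az":0},{"dx":0,"dy":0,"dz":-35,"ax":0,"ay":0,"az":0},{"dx":0,"dy":0,"dz":0,"ax":0,"ay":0,"az":0},{"dx":0,"dy":0,"dz":0,"ax":0,"ay":0,"az":0}]' 0.6
python3 -c "
from h import *
where()
a=plan([393,238,140],down(174.5),8)
c=cam('top');rects(c,cv2.inRange(c['img'],(0,0,0),(70,35,35)),(160,255,250,385),.025,60)"
```

```text
time: 19.4
tool_pos: [0.4562, -0.0031, 0.1879]
tcp_rot: [-0.137, -3.138, -0.0]
wrist_force: [-0.2, -0.1, -0.3]
width: 0.442
grip_force: 21.2
t 19.4 gp [456.   -3.1  33.2] xyaw 174.99 z [-0.001  0.    -1.   ] w 0.442 g 21.2 F [-0.2 -0.1 -0.3] q [-0.06  0.11  2.24  0.    0.79 -1.54]
time: 20.15
tool_pos: [0.4579, -0.0037, 0.2973]
tcp_rot: [0.139, 3.131, -0.0]
wrist_force: [-0.4, 0.8, -0.4]
width: 0.601
grip_force: 0.0
t 20.15 gp [459.1  -3.8 142.6] xyaw 174.93 z [ 0.008 -0.    -1.   ] w 0.601 g 0.0 F [-0.4  0.8 -0.4] q [-0.06 -0.06  2.17  0.    1.03 -1.54]
n 8 d [10.85 29.34  0.28] a [0.   0.06 0.05] |d| 31.3
261 [214. 360.] [392.9 237.9] [35.8 33.6] 84.8
```

```bash
python3 -m jog '[{"dx":10.8,"dy":29.3,"dz":0,"ax":0,"ay":0,"az":0},{"dx":10.8,"dy":29.3,"dz":0,"ax":0,"ay":0,"az":0},{"dx":10.8,"dy":29.3,"dz":0,"ax":0,"ay":0,"az":0},{"dx":10.8,"dy":29.3,"dz":0,"ax":0,"ay":0,"az":0},{"dx":10.8,"dy":29.3,"dz":0,"ax":0,"ay":0,"az":0},{"dx":10.8,"dy":29.3,"dz":0,"ax":0,"ay":0,"az":0},{"dx":10.8,"dy":29.3,"dz":0,"ax":0,"ay":0,"az":0},{"dx":10.8,"dy":29.3,"dz":0,"ax":0,"ay":0,"az":0},{"dx":0,"dy":0,"dz":0,"ax":0,"ay":0,"az":0},{"dx":0,"dy":0,"dz":0,"ax":0,"ay":0,"az":0}]'
python3 -c "
from h import *
where()
plan([393,238,24],down(174.5),6)"
```

```text
time: 21.03
tool_pos: [0.3898, 0.2383, 0.292]
tcp_rot: [-0.133, -3.136, 0.003]
wrist_force: [-0.0, -0.1, 0.4]
width: 0.596
grip_force: 0.0
t 21.03 gp [389.4 238.1 137.3] xyaw 175.14 z [-0.003 -0.002 -1.   ] w 0.596 g 0.0 F [-0.  -0.1  0.4] q [ 0.49 -0.05  2.17 -0.    1.02 -0.99]
n 6 d [-5.600e-01  1.000e-02  1.888e+01] a [-0.02 -0.02  0.11] |d| 18.9
```

```bash
python3 -m jog '[{"dx":-1.5,"dy":0,"dz":20,"ax":0,"ay":0,"az":0.2},{"dx":-1.5,"dy":0,"dz":20,"ax":0,"ay":0,"az":0.2},{"dx":0,"dy":0,"dz":20,"ax":0,"ay":0,"az":0.2},{"dx":0,"dy":0,"dz":19,"ax":0,"ay":0,"az":0},{"dx":0,"dy":0,"dz":16,"ax":0,"ay":0,"az":0},{"dx":0,"dy":0,"dz":10,"ax":0,"ay":0,"az":0},{"dx":0,"dy":0,"dz":6,"ax":0,"ay":0,"az":0},{"dx":0,"dy":0,"dz":1.5,"ax":0,"ay":0,"az":0},{"dx":0,"dy":0,"dz":0,"ax":0,"ay":0,"az":0}]'
python3 -c "
from h import *
where()"
python3 -m jog '[{"dx":0,"dy":0,"dz":0,"ax":0,"ay":0,"az":0},{"dx":0,"dy":0,"dz":0,"ax":0,"ay":0,"az":0},{"dx":0,"dy":0,"dz":0,"ax":0,"ay":0,"az":0},{"dx":0,"dy":0,"dz":0,"ax":0,"ay":0,"az":0}]' 0 20
python3 -m jog '[{"dx":0,"dy":0,"dz":-10,"ax":0,"ay":0,"az":0},{"dx":0,"dy":0,"dz":-20,"ax":0,"ay":0,"az":0},{"dx":0,"dy":0,"dz":-30,"ax":0,"ay":0,"az":0},{"dx":0,"dy":0,"dz":-30,"ax":0,"ay":0,"az":0},{"dx":0,"dy":0,"dz":-25,"ax":0,"ay":0,"az":0},{"dx":0,"dy":0,"dz":-10,"ax":0,"ay":0,"az":0},{"dx":0,"dy":0,"dz":0,"ax":0,"ay":0,"az":0}]'
python3 -c "
from h import *
where()
a=plan([510,-59,150],down(175),10)"
```

```text
time: 21.78
tool_pos: [0.3942, 0.2368, 0.1807]
tcp_rot: [-0.156, -3.137, 0.001]
wrist_force: [-0.2, 0.1, -1.1]
width: 0.6
grip_force: 0.0
t 21.78 gp [394.1 236.7  26. ] xyaw 174.29 z [-0.001 -0.    -1.   ] w 0.6 g 0.0 F [-0.2  0.1 -1.1] q [ 0.49  0.12  2.24 -0.    0.78 -0.98]
time: 22.12
tool_pos: [0.3946, 0.2376, 0.1819]
tcp_rot: [0.155, 3.136, 0.001]
wrist_force: [0.4, -0.3, 3.9]
width: 0.439
grip_force: 21.4
time: 22.7
tool_pos: [0.3952, 0.238, 0.3095]
tcp_rot: [0.155, 3.132, 0.006]
wrist_force: [0.6, 0.6, -0.3]
width: 0.443
grip_force: 21.0
t 22.7 gp [396.1 238.5 154.8] xyaw 174.34 z [ 0.006  0.003 -1.   ] w 0.443 g 21.0 F [ 0.6  0.6 -0.3] q [ 0.49 -0.07  2.15  0.    1.05 -0.98]
n 10 d [-14.21 -28.5    0.47] a [ 0.02  0.03 -0.07] |d| 31.8
```

```bash
python3 -m jog '[{"dx":-14.2,"dy":-28.5,"dz":0,"ax":0,"ay":0,"az":0},{"dx":-14.2,"dy":-28.5,"dz":0,"ax":0,"ay":0,"az":0},{"dx":-14.2,"dy":-28.5,"dz":0,"ax":0,"ay":0,"az":0},{"dx":-14.2,"dy":-28.5,"dz":0,"ax":0,"ay":0,"az":0},{"dx":-14.2,"dy":-28.5,"dz":0,"ax":0,"ay":0,"az":-0.2},{"dx":-14.2,"dy":-28.5,"dz":0,"ax":0,"ay":0,"az":-0.2},{"dx":-14.2,"dy":-28.5,"dz":0,"ax":0,"ay":0,"az":-0.2},{"dx":-14.2,"dy":-28.5,"dz":10,"ax":0,"ay":0,"az":0},{"dx":-14.2,"dy":-28.5,"dz":20,"ax":0,"ay":0,"az":0},{"dx":-14.2,"dy":-28.5,"dz":25,"ax":0,"ay":0,"az":0},{"dx":0,"dy":0,"dz":30,"ax":0,"ay":0,"az":0},{"dx":0,"dy":0,"dz":0,"ax":0,"ay":0,"az":0},{"dx":0,"dy":0,"dz":0,"ax":0,"ay":0,"az":0}]'
python3 -c "
from h import *
where()
plan([510,-59,30],down(175),4)"
```

```text
time: 23.78
tool_pos: [0.506, -0.0599, 0.2173]
tcp_rot: [-0.14, -3.13, -0.002]
wrist_force: [0.0, -0.3, 0.3]
width: 0.434
grip_force: 21.0
t 23.78 gp [504.7 -59.6  62.6] xyaw 174.86 z [-0.009  0.002 -1.   ] w 0.434 g 21.0 F [ 0.  -0.3  0.3] q [-0.17  0.15  2.12  0.    0.88 -1.65]
n 4 d [-1.01  0.31  8.14] a [ 0.01 -0.13 -0.03] |d| 8.2
```

```bash
python3 -m jog '[{"dx":-1,"dy":0.3,"dz":11,"ax":0,"ay":0,"az":0},{"dx":-0.5,"dy":0.3,"dz":11,"ax":0,"ay":0,"az":0},{"dx":0,"dy":0,"dz":7,"ax":0,"ay":0,"az":0},{"dx":0,"dy":0,"dz":5,"ax":0,"ay":0,"az":0},{"dx":0,"dy":0,"dz":1,"ax":0,"ay":0,"az":0},{"dx":0,"dy":0,"dz":0,"ax":0,"ay":0,"az":0}]'
python3 -c "
from h import *
where()"
python3 -m jog '[{"dx":0,"dy":0,"dz":0,"ax":0,"ay":0,"az":0},{"dx":0,"dy":0,"dz":0,"ax":0,"ay":0,"az":0},{"dx":0,"dy":0,"dz":0,"ax":0,"ay":0,"az":0},{"dx":0,"dy":0,"dz":-10,"ax":0,"ay":0,"az":0},{"dx":0,"dy":0,"dz":-25,"ax":0,"ay":0,"az":0},{"dx":0,"dy":0,"dz":-35,"ax":0,"ay":0,"az":0},{"dx":0,"dy":0,"dz":-35,"ax":0,"ay":0,"az":0},{"dx":0,"dy":0,"dz":-30,"ax":0,"ay":0,"az":0},{"dx":0,"dy":0,"dz":0,"ax":0,"ay":0,"az":0}]' 0.6
python3 -c "
from h import *
where()"
```

```text
time: 24.28
tool_pos: [0.5098, -0.059, 0.1857]
tcp_rot: [-0.138, -3.138, -0.0]
wrist_force: [0.1, 0.2, -0.6]
width: 0.443
grip_force: 21.0
t 24.28 gp [509.8 -59.   31. ] xyaw 174.97 z [-0.  0. -1.] w 0.443 g 21.0 F [ 0.1  0.2 -0.6] q [-0.16  0.21  2.13  0.    0.81 -1.65]
time: 25.03
tool_pos: [0.5129, -0.0599, 0.3296]
tcp_rot: [0.138, 3.124, -0.003]
wrist_force: [1.2, -0.1, 0.1]
width: 0.602
grip_force: 0.0
t 25.03 gp [515.1 -60.3 175. ] xyaw 174.93 z [ 0.014 -0.002 -1.   ] w 0.602 g 0.0 F [ 1.2 -0.1  0.1] q [-0.16  0.02  2.03  0.    1.08 -1.65]
```

```bash
python3 -c "
from h import *
c=cam('top');im=c['img'];g=cv2.inRange(im,(0,0,0),(95,60,45));k=np.zeros_like(g);k[308:330,420:456]=g[308:330,420:456]
n,l,st,ce=cv2.connectedComponentsWithStats(k);i=1+np.argmax(st[1:,4]);print(st[i],ce[i]);ys,xs=np.where(l==i)
for u in range(xs.min(),xs.max()+1,3): print(u,ys[xs==u].mean().round(1),(xs==u).sum(),end='; ')
u0=xs.min();print(ray(c,u0,ys[xs<u0+5].mean(),.099)*1000)
plan([478.5,-203,170],down(89),14)"
```

```text
[420 308  15  13 148] [427.61486486 313.45945946]
420 311.0 7; 423 311.5 8; 426 313.0 11; 429 314.0 11; 432 315.0 11; [ 487.88254782 -171.59662668   99.        ]
n 14 d [-6.09 -9.82  0.16] a [0.03 0.04 6.14] |d| 11.6
```

```bash
python3 -m jog '[{"dx":-6.1,"dy":-9.8,"dz":0.2,"ax":0,"ay":0,"az":6.1},{"dx":-6.1,"dy":-9.8,"dz":0.2,"ax":0,"ay":0,"az":6.1},{"dx":-6.1,"dy":-9.8,"dz":0.2,"ax":0,"ay":0,"az":6.1},{"dx":-6.1,"dy":-9.8,"dz":0.2,"ax":0,"ay":0,"az":6.1},{"dx":-6.1,"dy":-9.8,"dz":0.2,"ax":0,"ay":0,"az":6.1},{"dx":-6.1,"dy":-9.8,"dz":0.2,"ax":0,"ay":0,"az":6.1},{"dx":-6.1,"dy":-9.8,"dz":0.2,"ax":0,"ay":0,"az":6.1},{"dx":-6.1,"dy":-9.8,"dz":0.2,"ax":0,"ay":0,"az":6.1},{"dx":-6.1,"dy":-9.8,"dz":0.2,"ax":0,"ay":0,"az":6.1},{"dx":-6.1,"dy":-9.8,"dz":0.2,"ax":0,"ay":0,"az":6.1},{"dx":-6.1,"dy":-9.8,"dz":0.2,"ax":0,"ay":0,"az":6.1},{"dx":-6.1,"dy":-9.8,"dz":0.2,"ax":0,"ay":0,"az":6.1},{"dx":-6.1,"dy":-9.8,"dz":0.2,"ax":0,"ay":0,"az":6.1},{"dx":-6.1,"dy":-9.8,"dz":0.2,"ax":0,"ay":0,"az":6.1},{"dx":0,"dy":0,"dz":0,"ax":0,"ay":0,"az":0},{"dx":0,"dy":0,"dz":0,"ax":0,"ay":0,"az":0}]'
python3 -c "
from h import *
where();plan([478.5,-203,79],down(89),6)
c=cam('top');im=c['img'];rects(c,cv2.inRange(im,(0,0,0),(70,40,35))&~cv2.inRange(im,(0,0,0),(36,36,36)),(288,283,380,350),.028,60)
t=cam('scene')['img'];b=cv2.resize(im[280:355,270:535],None,fx=3,fy=3);a=cv2.resize(t[170:270,140:400],None,fx=3,fy=3)[:300]
o=np.zeros((525,800,3),np.uint8);o[:225,:795]=b;o[225:,:780]=a;cv2.imwrite('pics/c6.png',o[:,:,::-1])"
```

```text
time: 26.42
tool_pos: [0.4767, -0.2029, 0.3174]
tcp_rot: [-2.228, -2.213, 0.0]
wrist_force: [0.5, 1.1, -0.1]
width: 0.603
grip_force: 0.0
t 26.42 gp [ 476.6 -202.8  162.7] xyaw 89.62 z [-0.001  0.001 -1.   ] w 0.603 g 0.0 F [ 0.5  1.1 -0.1] q [-0.45  0.04  2.03  0.    1.07 -0.44]
n 6 d [-0.02  0.3  13.95] a [-0.01 -0.01  0.1 ] |d| 14.0
339 [332. 331.] [452.3  -2.8] [39.  41.3] 85.0
334 [358. 305.] [507.7 -58.5] [39.2 42.9] 84.6
324 [311. 299.] [517.8  40.6] [39.  42.1] 83.7
```

View pics/c6.png

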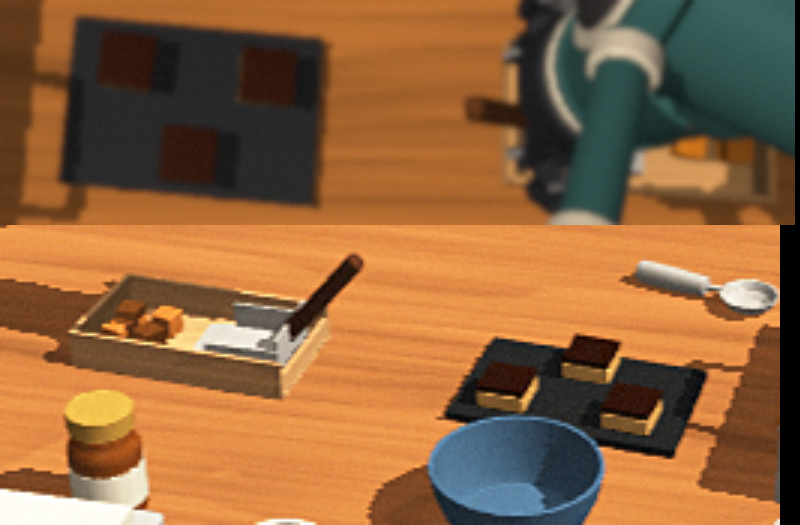

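All three biscuits lie on the slate at about (508,-58), (452,-3) and (518,41), chocolate up. The scoop is still in the box with its handle up. Descending onto the handle.

```bash
python3 -m jog '[{"dx":0,"dy":0.3,"dz":18,"ax":0,"ay":0,"az":0},{"dx":0,"dy":0.3,"dz":18,"ax":0,"ay":0,"az":0},{"dx":0,"dy":0.3,"dz":16,"ax":0,"ay":0,"az":0},{"dx":0,"dy":0.3,"dz":14,"ax":0,"ay":0,"az":0},{"dx":0,"dy":0.3,"dz":10,"ax":0,"ay":0,"az":0},{"dx":0,"dy":0,"dz":7,"ax":0,"ay":0,"az":0},{"dx":0,"dy":0,"dz":0,"ax":0,"ay":0,"az":0}]'
python3 -c "
from h import *
where()"
python3 -m jog '[{"dx":0,"dy":0,"dz":0,"ax":0,"ay":0,"az":0},{"dx":0,"dy":0,"dz":0,"ax":0,"ay":0,"az":0},{"dx":0,"dy":0,"dz":0,"ax":0,"ay":0,"az":0},{"dx":0,"dy":0,"dz":0,"ax":0,"ay":0,"az":0},{"dx":0,"dy":0,"dz":0,"ax":0,"ay":0,"az":0},{"dx":0,"dy":0,"dz":0,"ax":0,"ay":0,"az":0}]' 0 90
python3 -c "
from h import *
where()"
```

```text
time: 27.1
tool_pos: [0.4784, -0.2023, 0.2335]
tcp_rot: [-2.227, -2.212, 0.001]
wrist_force: [-0.7, -0.6, -0.4]
width: 0.6
grip_force: 0.0
t 27.1 gp [ 478.  -202.1   78.8] xyaw 89.6 z [-0.003  0.001 -1.   ] w 0.6 g 0.0 F [-0.7 -0.6 -0.4] q [-0.45  0.15  2.09  0.    0.91 -0.44]
time: 27.6
tool_pos: [0.4794, -0.2032, 0.2364]
tcp_rot: [2.229, 2.211, 0.001]
wrist_force: [0.1, 0.7, 5.9]
width: 0.168
grip_force: 87.8
t 27.6 gp [ 479.7 -203.3   81.7] xyaw 89.53 z [ 0.002 -0.001 -1.   ] w 0.168 g 87.8 F [0.1 0.7 5.9] q [-0.45  0.14  2.09  0.    0.91 -0.44]
```

```bash
cat >> h.py <<'E'
def splan(lip,yaw,pitch,n,cur=None,off=(-124.3,0,77.7)):
    """scoop lip (mm), heading of mouth (deg), pitch mouth down (deg)"""
    S=Ro.from_euler('ZY',[yaw,pitch],degrees=True).as_matrix()
    return plan(np.array(lip)+S@np.array(off),S@np.diag([-1.,1,-1]),n,cur)
def lip(off=(-124.3,0,77.7)):
    s=bot.read_state();R=Ro.from_rotvec(s['tcp_rot']).as_matrix();S=R@np.diag([-1.,1,-1])
    y,p,r=Ro.from_matrix(S).as_euler('ZYX',degrees=True)
    print('lip',((s['tool_pos']+bot.hold_point_z*R[:,2])*1000-S@np.array(off)).round(1),'yaw',y.round(1),'pitch',p.round(1),'roll',r.round(1),'w',round(s['width'],3),'F',s['wrist_force'].round(1),'t',round(s['time'],1))
E
python3 -c "
from h import *
lip();a=splan([477.5,-340,4.5],-93.5,1.5,4);splan([474,-404,4],-93.5,1.5,16,a)"
```

```text
lip [ 478.8 -327.7    4.1] yaw -90.5 pitch -0.1 roll 0.1 w 0.168 F [0.1 0.7 5.9] t 27.6
n 4 d [-4.67  1.46 -0.97] a [0.02 0.39 0.76] |d| 5.0
n 16 d [-4.01  0.03 -0.07] a [0. 0. 0.] |d| 4.0
```

```bash
python3 -m jog '[{"dx":-4.7,"dy":1.5,"dz":-0.9,"ax":0,"ay":0.4,"az":0.75},{"dx":-4.7,"dy":1.5,"dz":-0.9,"ax":0,"ay":0.4,"az":0.75},{"dx":-4.7,"dy":1.5,"dz":-0.9,"ax":0,"ay":0.4,"az":0.75},{"dx":-4.7,"dy":1.5,"dz":-0.9,"ax":0,"ay":0.4,"az":0.75},{"dx":-4,"dy":0,"dz":0,"ax":0,"ay":0,"az":0},{"dx":-4,"dy":0,"dz":0,"ax":0,"ay":0,"az":0},{"dx":-4,"dy":0,"dz":0,"ax":0,"ay":0,"az":0},{"dx":-4,"dy":0,"dz":0,"ax":0,"ay":0,"az":0},{"dx":-4,"dy":0,"dz":0,"ax":0,"ay":0,"az":0},{"dx":-4,"dy":0,"dz":0,"ax":0,"ay":0,"az":0},{"dx":0,"dy":0,"dz":0,"ax":0,"ay":0,"az":0}]'
python3 -c "
from h import *
lip();splan([474,-404,4],-93.5,1.5,10)"
```

```text
time: 28.52
tool_pos: [0.4831, -0.2469, 0.2383]
tcp_rot: [-2.274, -2.141, -0.03]
wrist_force: [-0.1, -1.2, 4.1]
width: 0.17
grip_force: 87.6
lip [ 476.  -364.8    2.7] yaw -93.5 pitch 1.5 roll 0.0 w 0.17 F [-0.1 -1.2  4.1] t 28.5
n 10 d [-3.91  0.05 -0.23] a [ 0. -0.  0.] |d| 3.9
```

```bash
python3 -m jog '[{"dx":-3.5,"dy":0,"dz":-0.1,"ax":0,"ay":0,"az":0},{"dx":-3.5,"dy":0,"dz":-0.1,"ax":0,"ay":0,"az":0},{"dx":-3.5,"dy":0,"dz":-0.1,"ax":0,"ay":0,"az":0},{"dx":-3.5,"dy":0,"dz":-0.1,"ax":0,"ay":0,"az":0},{"dx":-3.5,"dy":0,"dz":-0.1,"ax":0,"ay":0,"az":0},{"dx":-3.5,"dy":0,"dz":-0.1,"ax":0,"ay":0,"az":0},{"dx":-3.5,"dy":0,"dz":-0.1,"ax":0,"ay":0,"az":0},{"dx":-3.5,"dy":0,"dz":-0.1,"ax":0,"ay":0,"az":0},{"dx":-3.5,"dy":0,"dz":-0.1,"ax":0,"ay":0,"az":0},{"dx":-3.5,"dy":0,"dz":-0.1,"ax":0,"ay":0,"az":0},{"dx":0,"dy":0,"dz":0,"ax":0,"ay":0,"az":0}]'
python3 -c "
from h import *
lip()
im=cam('top')['img'];t=cam('scene')['img'];b=cv2.resize(im[280:355,400:535],None,fx=3.3,fy=3.3);a=cv2.resize(t[160:240,140:280],None,fx=4,fy=4)
o=np.zeros((600,600,3),np.uint8);o[:b.shape[0],:b.shape[1]]=b;o[260:580,:560]=a;cv2.imwrite('pics/c7.png',o[:,:,::-1])"
```

```text
time: 29.43
tool_pos: [0.4809, -0.2817, 0.2384]
tcp_rot: [-2.274, -2.141, -0.031]
wrist_force: [-0.2, -1.5, 5.3]
width: 0.17
grip_force: 87.7
lip [ 473.8 -399.5    2.7] yaw -93.5 pitch 1.5 roll 0.0 w 0.17 F [-0.2 -1.5  5.3] t 29.4
```

View pics/c7.png

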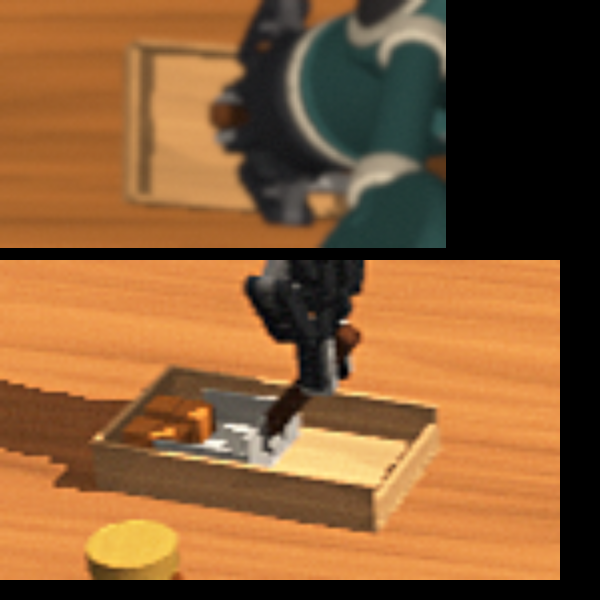

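The fudge is bunched against the far wall and starting up the blade. Continuing to the wall.

```bash
python3 -m jog '[{"dx":-2,"dy":0,"dz":-0.1,"ax":0,"ay":0,"az":0},{"dx":-2,"dy":0,"dz":-0.1,"ax":0,"ay":0,"az":0},{"dx":-1.5,"dy":0,"dz":0,"ax":0,"ay":0,"az":0},{"dx":0,"dy":0,"dz":0,"ax":0,"ay":0,"az":0}]'
python3 -c "
from h import *
lip()"
python3 -m jog '[{"dx":-1,"dy":0,"dz":0,"ax":0,"ay":0,"az":0},{"dx":-1,"dy":0,"dz":0,"ax":0,"ay":0,"az":0},{"dx":0,"dy":0,"dz":0,"ax":0,"ay":0,"az":0}]'
python3 -c "
from h import *
lip();cam('scene')
t=cam('scene')['img'];cv2.imwrite('pics/c8.png',cv2.resize(t[170:230,150:260],None,fx=5,fy=5,interpolation=cv2.INTER_CUBIC)[:,:,::-1])"
```

```text
time: 29.87
tool_pos: [0.4806, -0.2865, 0.2383]
tcp_rot: [-2.274, -2.14, -0.031]
wrist_force: [0.6, 1.4, 6.0]
width: 0.171
grip_force: 87.8
lip [ 473.4 -404.1    2.6] yaw -93.5 pitch 1.6 roll -0.0 w 0.171 F [0.6 1.4 6. ] t 29.9
time: 30.12
tool_pos: [0.4806, -0.2877, 0.2384]
tcp_rot: [-2.273, -2.139, -0.033]
wrist_force: [0.7, 4.2, 8.6]
width: 0.167
grip_force: 88.2
lip [ 473.3 -404.9    2.5] yaw -93.5 pitch 1.7 roll -0.0 w 0.167 F [0.7 4.2 8.6] t 30.1
```

View pics/c8.png

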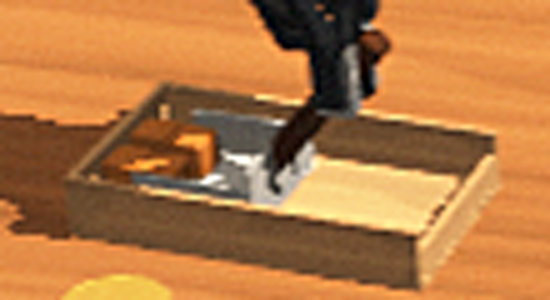

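```bash
python3 -c "
from h import *
a=splan([473.5,-402,38],-93.5,-22,18);splan([473.5,-390,140],-93.5,-22,8,a)"
```

```text
n 18 d [ 5.14 -0.    0.93] a [-0.   -1.32  0.  ] |d| 5.2
n 8 d [ -3.39  -0.09 -12.38] a [0. 0. 0.] |d| 12.8
```

```bash
python3 -m jog '[{"dx":5.1,"dy":0,"dz":0.9,"ax":0,"ay":-1.3,"az":0},{"dx":5.1,"dy":0,"dz":0.9,"ax":0,"ay":-1.3,"az":0},{"dx":5.1,"dy":0,"dz":0.9,"ax":0,"ay":-1.3,"az":0},{"dx":5.1,"dy":0,"dz":0.9,"ax":0,"ay":-1.3,"az":0},{"dx":5.1,"dy":0,"dz":0.9,"ax":0,"ay":-1.3,"az":0},{"dx":5.1,"dy":0,"dz":0.9,"ax":0,"ay":-1.3,"az":0},{"dx":5.1,"dy":0,"dz":0.9,"ax":0,"ay":-1.3,"az":0},{"dx":5.1,"dy":0,"dz":0.9,"ax":0,"ay":-1.3,"az":0},{"dx":5.1,"dy":0,"dz":0.9,"ax":0,"ay":-1.3,"az":0}]'
python3 -c "
from h import *
lip();splan([473.5,-402,38],-93.5,-22,9)"
```

```text
time: 30.97
tool_pos: [0.4825, -0.2425, 0.2261]
tcp_rot: [2.197, 2.067, -0.196]
wrist_force: [0.6, 0.9, 0.4]
width: 0.172
grip_force: 88.2
lip [ 472.1 -405.2   19. ] yaw -93.5 pitch -10.1 roll -0.1 w 0.172 F [0.6 0.9 0.4] t 31.0
n 9 d [5.13 0.09 0.8 ] a [-0.01 -1.32  0.  ] |d| 5.2
```

```bash
python3 -m jog '[{"dx":5.1,"dy":0.1,"dz":0.8,"ax":0,"ay":-1.3,"az":0},{"dx":5.1,"dy":0.1,"dz":0.8,"ax":0,"ay":-1.3,"az":0},{"dx":5.1,"dy":0.1,"dz":0.8,"ax":0,"ay":-1.3,"az":0},{"dx":5.1,"dy":0.1,"dz":0.8,"ax":0,"ay":-1.3,"az":0},{"dx":5.1,"dy":0.1,"dz":0.8,"ax":0,"ay":-1.3,"az":0},{"dx":5.1,"dy":0.1,"dz":0.8,"ax":0,"ay":-1.3,"az":0},{"dx":5.1,"dy":0.1,"dz":0.8,"ax":0,"ay":-1.3,"az":0},{"dx":5.1,"dy":0.1,"dz":0.8,"ax":0,"ay":-1.3,"az":0},{"dx":5.1,"dy":0.1,"dz":0.8,"ax":0,"ay":-1.3,"az":0},{"dx":0,"dy":0,"dz":0,"ax":0,"ay":0,"az":0},{"dx":0,"dy":0,"dz":0,"ax":0,"ay":0,"az":0},{"dx":0,"dy":0,"dz":0,"ax":0,"ay":0,"az":0}]'
python3 -c "
from h import *
lip();splan([473.5,-390,130],-93.5,-22,9)
t=cam('scene')['img'];cv2.imwrite('pics/c9.png',cv2.resize(t[160:230,150:270],None,fx=5,fy=5,interpolation=cv2.INTER_CUBIC)[:,:,::-1])"
```

```text
time: 31.97
tool_pos: [0.4859, -0.2008, 0.2071]
tcp_rot: [2.08, 1.958, -0.401]
wrist_force: [0.7, -0.1, -1.6]
width: 0.173
grip_force: 88.1
lip [ 473.2 -401.9   37.2] yaw -93.4 pitch -21.7 roll -0.1 w 0.173 F [ 0.7 -0.1 -1.6] t 32.0
n 9 d [ -2.48  -0.11 -10.  ] a [-0.01 -0.03  0.01] |d| 10.3
```

View pics/c9.png

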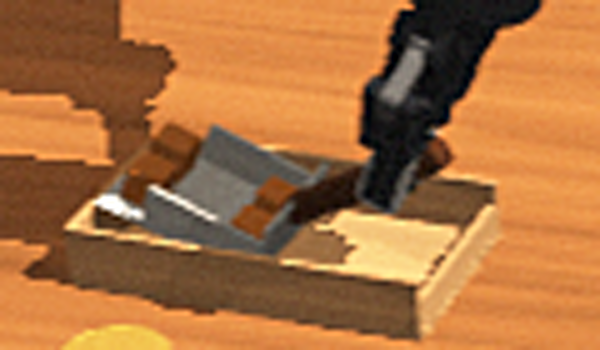

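Two cubes are back in the scoop; the other two are still near the lip. Tilting further so they slide back too.

```bash
python3 -c "
from h import *
splan([473.2,-400,58],-93.5,-34,12)"
```

```text
n 12 d [ 3.5  -0.06  0.66] a [-0.01 -1.02  0.  ] |d| 3.6
```

```bash
python3 -m jog '[{"dx":3.5,"dy":0,"dz":0.6,"ax":0,"ay":-1,"az":0},{"dx":3.5,"dy":0,"dz":0.6,"ax":0,"ay":-1,"az":0},{"dx":3.5,"dy":0,"dz":0.6,"ax":0,"ay":-1,"az":0},{"dx":3.5,"dy":0,"dz":0.6,"ax":0,"ay":-1,"az":0},{"dx":3.5,"dy":0,"dz":0.6,"ax":0,"ay":-1,"az":0},{"dx":3.5,"dy":0,"dz":0.6,"ax":0,"ay":-1,"az":0},{"dx":3.5,"dy":0,"dz":0.6,"ax":0,"ay":-1,"az":0},{"dx":3.5,"dy":0,"dz":0.6,"ax":0,"ay":-1,"az":0},{"dx":3.5,"dy":0,"dz":0.6,"ax":0,"ay":-1,"az":0},{"dx":3.5,"dy":0,"dz":0.6,"ax":0,"ay":-1,"az":0},{"dx":3.5,"dy":0,"dz":0.6,"ax":0,"ay":-1,"az":0},{"dx":3.5,"dy":0,"dz":0.6,"ax":0,"ay":-1,"az":0},{"dx":0,"dy":0,"dz":0,"ax":0,"ay":0,"az":0},{"dx":0,"dy":0,"dz":0,"ax":0,"ay":0,"az":0}]'
python3 -c "
from h import *
lip();splan([473.5,-395,135],-93.5,-34,9)
t=cam('scene')['img'];cv2.imwrite('pics/c10.png',cv2.resize(t[150:230,150:270],None,fx=5,fy=5,interpolation=cv2.INTER_CUBIC)[:,:,::-1])"
```

```text
time: 33.18
tool_pos: [0.4884, -0.1671, 0.1821]
tcp_rot: [1.949, 1.835, -0.592]
wrist_force: [0.2, 0.4, -0.3]
width: 0.172
grip_force: 88.0
lip [ 474.2 -399.2   57.9] yaw -93.4 pitch -33.7 roll -0.1 w 0.172 F [ 0.2  0.4 -0.3] t 33.2
n 9 d [-4.28 -0.12 -7.3 ] a [-0.   -0.03  0.01] |d| 8.5
```

View pics/c10.png

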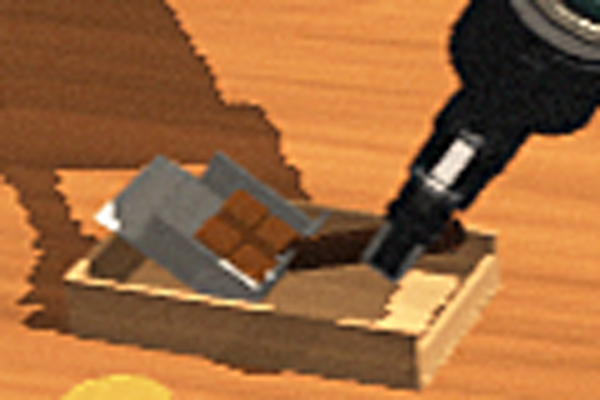

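All four cubes are now packed against the scoop's back wall. Lifting and swinging to the bowl.

```bash
python3 -m jog '[{"dx":-3,"dy":0,"dz":-5,"ax":0,"ay":0,"az":0},{"dx":-6,"dy":0,"dz":-10,"ax":0,"ay":0,"az":0},{"dx":-6,"dy":0,"dz":-10,"ax":0,"ay":0,"az":0},{"dx":-7,"dy":0,"dz":-12,"ax":0,"ay":0,"az":0},{"dx":-7,"dy":0,"dz":-12,"ax":0,"ay":0,"az":0},{"dx":-7,"dy":0,"dz":-12,"ax":0,"ay":0,"az":0},{"dx":-7,"dy":0,"dz":-12,"ax":0,"ay":0,"az":0},{"dx":-7,"dy":0,"dz":-12,"ax":0,"ay":0,"az":0},{"dx":-7,"dy":0,"dz":-12,"ax":0,"ay":0,"az":0},{"dx":-7,"dy":0,"dz":-12,"ax":0,"ay":0,"az":0},{"dx":-3,"dy":0,"dz":-6,"ax":0,"ay":0,"az":0},{"dx":0,"dy":0,"dz":0,"ax":0,"ay":0,"az":0}]'
python3 -c "
from h import *
lip();splan([615,-19,150],0,-26,28)
c=cam('top');H=cv2.cvtColor(c['img'],cv2.COLOR_RGB2HSV);rects(c,cv2.inRange(H,(95,90,30),(125,255,255)),(300,195,380,275),.052,500)"
```

```text
time: 34.23
tool_pos: [0.49, -0.1588, 0.3177]
tcp_rot: [1.947, 1.832, -0.589]
wrist_force: [-0.1, -0.1, -1.4]
width: 0.168
grip_force: 88.0
lip [ 476.4 -391.1  193.8] yaw -93.6 pitch -33.8 roll 0.2 w 0.168 F [-0.1 -0.1 -1.4] t 34.2
n 28 d [ 5.89  1.08 -2.88] a [-1.66  0.22 -2.9 ] |d| 6.6
2125 [340. 232.] [659.3 -19.2] [109.2 116.3] 18.5
```

```bash
python3 -m jog '[{"dx":5.9,"dy":1.1,"dz":-2.9,"ax":-1.66,"ay":0.22,"az":-2.9},{"dx":5.9,"dy":1.1,"dz":-2.9,"ax":-1.66,"ay":0.22,"az":-2.9},{"dx":5.9,"dy":1.1,"dz":-2.9,"ax":-1.66,"ay":0.22,"az":-2.9},{"dx":5.9,"dy":1.1,"dz":-2.9,"ax":-1.66,"ay":0.22,"az":-2.9},{"dx":5.9,"dy":1.1,"dz":-2.9,"ax":-1.66,"ay":0.22,"az":-2.9},{"dx":5.9,"dy":1.1,"dz":-2.9,"ax":-1.66,"ay":0.22,"az":-2.9},{"dx":5.9,"dy":1.1,"dz":-2.9,"ax":-1.66,"ay":0.22,"az":-2.9},{"dx":5.9,"dy":1.1,"dz":-2.9,"ax":-1.66,"ay":0.22,"az":-2.9},{"dx":5.9,"dy":1.1,"dz":-2.9,"ax":-1.66,"ay":0.22,"az":-2.9},{"dx":5.9,"dy":1.1,"dz":-2.9,"ax":-1.66,"ay":0.22,"az":-2.9},{"dx":5.9,"dy":1.1,"dz":-2.9,"ax":-1.66,"ay":0.22,"az":-2.9},{"dx":5.9,"dy":1.1,"dz":-2.9,"ax":-1.66,"ay":0.22,"az":-2.9},{"dx":5.9,"dy":1.1,"dz":-2.9,"ax":-1.66,"ay":0.22,"az":-2.9},{"dx":5.9,"dy":1.1,"dz":-2.9,"ax":-1.66,"ay":0.22,"az":-2.9}]'
python3 -c "
from h import *
where();lip();splan([615,-19,150],0,-26,14)"
```

```text
time: 35.45
tool_pos: [0.4744, -0.0693, 0.3037]
tcp_rot: [1.041, 2.45, -0.319]
wrist_force: [-1.1, -0.6, -2.4]
width: 0.173
grip_force: 87.7
t 35.45 gp [ 523.6 -127.9  169.3] xyaw 134.53 z [ 0.319 -0.379 -0.869] w 0.173 g 87.7 F [-1.1 -0.6 -2.4] q [-0.07 -0.12  2.25 -0.58  0.71 -0.45]
lip [ 624.2 -234.4  163.1] yaw -45.5 pitch -29.6 roll -2.2 w 0.173 F [-1.1 -0.6 -2.4] t 35.5
n 14 d [ 5.64  1.09 -3.05] a [-1.67  0.19 -2.88] |d| 6.5
```

```bash
python3 -m jog '[{"dx":5.7,"dy":1.1,"dz":-3,"ax":-1.67,"ay":0.2,"az":-2.9},{"dx":5.7,"dy":1.1,"dz":-3,"ax":-1.67,"ay":0.2,"az":-2.9},{"dx":5.7,"dy":1.1,"dz":-3,"ax":-1.67,"ay":0.2,"az":-2.9},{"dx":5.7,"dy":1.1,"dz":-3,"ax":-1.67,"ay":0.2,"az":-2.9},{"dx":5.7,"dy":1.1,"dz":-3,"ax":-1.67,"ay":0.2,"az":-2.9},{"dx":5.7,"dy":1.1,"dz":-3,"ax":-1.67,"ay":0.2,"az":-2.9},{"dx":5.7,"dy":1.1,"dz":-3,"ax":-1.67,"ay":0.2,"az":-2.9},{"dx":5.7,"dy":1.1,"dz":-3,"ax":-1.67,"ay":0.2,"az":-2.9},{"dx":5.7,"dy":1.1,"dz":-3,"ax":-1.67,"ay":0.2,"az":-2.9},{"dx":5.7,"dy":1.1,"dz":-3,"ax":-1.67,"ay":0.2,"az":-2.9},{"dx":5.7,"dy":1.1,"dz":-3,"ax":-1.67,"ay":0.2,"az":-2.9},{"dx":5.7,"dy":1.1,"dz":-3,"ax":-1.67,"ay":0.2,"az":-2.9},{"dx":5.7,"dy":1.1,"dz":-3,"ax":-1.67,"ay":0.2,"az":-2.9},{"dx":5.7,"dy":1.1,"dz":-3,"ax":-1.67,"ay":0.2,"az":-2.9},{"dx":0,"dy":0,"dz":0,"ax":0,"ay":0,"az":0}]'
python3 -c "
from h import *
where();lip();a=splan([625,-19,75],0,5,16);splan([634,-19,60],0,48,20,a)"
```

```text
time: 36.7
tool_pos: [0.4003, -0.019, 0.3029]
tcp_rot: [-0.004, 2.693, 0.002]
wrist_force: [-0.3, -0.4, -2.3]
width: 0.173
grip_force: 87.9
t 36.7 gp [467.4 -18.7 163.5] xyaw -179.85 z [ 0.434  0.002 -0.901] w 0.173 g 87.9 F [-0.3 -0.4 -2.3] q [-0.14 -0.34  2.41  0.1   0.62 -1.78]
lip [613.1 -18.3 147.4] yaw 0.2 pitch -25.7 roll 0.0 w 0.173 F [-0.3 -0.4 -2.3] t 36.7
n 16 d [-7.7  -0.01  0.61] a [0.   1.92 0.01] |d| 7.7
n 20 d [-9.55  0.   -4.  ] a [0.   2.15 0.  ] |d| 10.4
```

```bash
python3 -m jog '[{"dx":-7.7,"dy":0,"dz":0.6,"ax":0,"ay":1.9,"az":0},{"dx":-7.7,"dy":0,"dz":0.6,"ax":0,"ay":1.9,"az":0},{"dx":-7.7,"dy":0,"dz":0.6,"ax":0,"ay":1.9,"az":0},{"dx":-7.7,"dy":0,"dz":0.6,"ax":0,"ay":1.9,"az":0},{"dx":-7.7,"dy":0,"dz":0.6,"ax":0,"ay":1.9,"az":0},{"dx":-7.7,"dy":0,"dz":0.6,"ax":0,"ay":1.9,"az":0},{"dx":-7.7,"dy":0,"dz":0.6,"ax":0,"ay":1.9,"az":0},{"dx":-7.7,"dy":0,"dz":0.6,"ax":0,"ay":1.9,"az":0},{"dx":-7.7,"dy":0,"dz":0.6,"ax":0,"ay":1.9,"az":0},{"dx":-7.7,"dy":0,"dz":0.6,"ax":0,"ay":1.9,"az":0},{"dx":-7.7,"dy":0,"dz":0.6,"ax":0,"ay":1.9,"az":0},{"dx":-7.7,"dy":0,"dz":0.6,"ax":0,"ay":1.9,"az":0},{"dx":-7.7,"dy":0,"dz":0.6,"ax":0,"ay":1.9,"az":0},{"dx":-7.7,"dy":0,"dz":0.6,"ax":0,"ay":1.9,"az":0},{"dx":-7.7,"dy":0,"dz":0.6,"ax":0,"ay":1.9,"az":0},{"dx":-7.7,"dy":0,"dz":0.6,"ax":0,"ay":1.9,"az":0},{"dx":0,"dy":0,"dz":0,"ax":0,"ay":0,"az":0}]'
python3 -c "
from h import *
where();lip();splan([636,-19,60],0,48,20)"
```

```text
time: 38.12
tool_pos: [0.5247, -0.0191, 0.3192]
tcp_rot: [0.0, -3.063, 0.003]
wrist_force: [1.3, -0.6, -2.5]
width: 0.17
grip_force: 87.8
t 38.12 gp [512.6 -19.4 165. ] xyaw -180.0 z [-0.078 -0.002 -0.997] w 0.17 g 87.8 F [ 1.3 -0.6 -2.5] q [-0.08  0.08  1.99 -0.01  1.16 -1.65]
lip [630.5 -19.5  77.8] yaw 0.0 pitch 4.5 roll -0.1 w 0.17 F [ 1.3 -0.6 -2.5] t 38.1
n 20 d [-9.56  0.   -3.85] a [-0.01  2.18 -0.  ] |d| 10.3
```

```bash
python3 -m jog '[{"dx":-9.5,"dy":0,"dz":-3.9,"ax":0,"ay":2.2,"az":0},{"dx":-9.5,"dy":0,"dz":-3.9,"ax":0,"ay":2.2,"az":0},{"dx":-9.5,"dy":0,"dz":-3.9,"ax":0,"ay":2.2,"az":0},{"dx":-9.5,"dy":0,"dz":-3.9,"ax":0,"ay":2.2,"az":0},{"dx":-9.5,"dy":0,"dz":-3.9,"ax":0,"ay":2.2,"az":0},{"dx":-9.5,"dy":0,"dz":-3.9,"ax":0,"ay":2.2,"az":0},{"dx":-9.5,"dy":0,"dz":-3.9,"ax":0,"ay":2.2,"az":0},{"dx":-9.5,"dy":0,"dz":-3.9,"ax":0,"ay":2.2,"az":0},{"dx":-9.5,"dy":0,"dz":-3.9,"ax":0,"ay":2.2,"az":0},{"dx":-9.5,"dy":0,"dz":-3.9,"ax":0,"ay":2.2,"az":0},{"dx":-9.5,"dy":0,"dz":-3.9,"ax":0,"ay":2.2,"az":0},{"dx":-9.5,"dy":0,"dz":-3.9,"ax":0,"ay":2.2,"az":0},{"dx":-9.5,"dy":0,"dz":-3.9,"ax":0,"ay":2.2,"az":0},{"dx":-9.5,"dy":0,"dz":-3.9,"ax":0,"ay":2.2,"az":0},{"dx":-9.5,"dy":0,"dz":-3.9,"ax":0,"ay":2.2,"az":0},{"dx":-9.5,"dy":0,"dz":-3.9,"ax":0,"ay":2.2,"az":0},{"dx":-9.5,"dy":0,"dz":-3.9,"ax":0,"ay":2.2,"az":0},{"dx":-9.5,"dy":0,"dz":-3.9,"ax":0,"ay":2.2,"az":0},{"dx":-9.5,"dy":0,"dz":-3.9,"ax":0,"ay":2.2,"az":0},{"dx":0,"dy":0,"dz":0,"ax":0,"ay":0,"az":0}]'
python3 -m jog '[{"dx":0,"dy":0,"dz":0,"ax":0,"ay":0,"az":0},{"dx":0,"dy":0,"dz":0,"ax":0,"ay":0,"az":0},{"dx":0,"dy":0,"dz":0,"ax":0,"ay":0,"az":0},{"dx":0,"dy":0,"dz":0,"ax":0,"ay":0,"az":0}]'
python3 -c "
from h import *
where();lip()
c=cam('scene');H=cv2.cvtColor(c['img'],cv2.COLOR_RGB2HSV);m=cv2.inRange(H,(8,200,90),(20,255,255))
print(proj(c,[.655,-.019,.02]));rects(c,m,(278,190,350,285),.05,8,0)"
```

```text
time: 39.78
tool_pos: [0.7149, -0.0186, 0.3111]
tcp_rot: [0.0, -2.334, 0.003]
wrist_force: [0.1, 0.1, -2.0]
width: 0.17
grip_force: 87.9
time: 40.12
tool_pos: [0.7136, -0.0185, 0.3151]
tcp_rot: [0.002, -2.337, 0.001]
wrist_force: [-0.4, -0.6, -1.2]
width: 0.168
grip_force: 88.0
t 40.12 gp [602.2 -18.7 207.8] xyaw -179.93 z [-0.72  -0.001 -0.694] w 0.168 g 88.0 F [-0.4 -0.6 -1.2] q [-0.05  0.67  1.3  -0.04  1.98 -1.62]
lip [632.4 -18.8  64.4] yaw 0.1 pitch 46.1 roll -0.0 w 0.168 F [-0.4 -0.6 -1.2] t 40.1
[311.46995985 261.32049412]
15 [308. 262.] [699.9 -17.2] [13.9 18.3] 12.2
```

```bash
python3 -c "
from h import *
splan([560,-60,150],0,0,14)"
```

```text
n 14 d [20.6  -2.95  4.04] a [-0.   -3.29  0.01] |d| 21.2
```

```bash
python3 -m jog '[{"dx":20.6,"dy":-3,"dz":4,"ax":0,"ay":-3.3,"az":0},{"dx":20.6,"dy":-3,"dz":4,"ax":0,"ay":-3.3,"az":0},{"dx":20.6,"dy":-3,"dz":4,"ax":0,"ay":-3.3,"az":0},{"dx":20.6,"dy":-3,"dz":4,"ax":0,"ay":-3.3,"az":0},{"dx":20.6,"dy":-3,"dz":4,"ax":0,"ay":-3.3,"az":0},{"dx":20.6,"dy":-3,"dz":4,"ax":0,"ay":-3.3,"az":0},{"dx":20.6,"dy":-3,"dz":4,"ax":0,"ay":-3.3,"az":0},{"dx":20.6,"dy":-3,"dz":4,"ax":0,"ay":-3.3,"az":0},{"dx":20.6,"dy":-3,"dz":4,"ax":0,"ay":-3.3,"az":0},{"dx":20.6,"dy":-3,"dz":4,"ax":0,"ay":-3.3,"az":0},{"dx":20.6,"dy":-3,"dz":4,"ax":0,"ay":-3.3,"az":0},{"dx":20.6,"dy":-3,"dz":4,"ax":0,"ay":-3.3,"az":0},{"dx":20.6,"dy":-3,"dz":4,"ax":0,"ay":-3.3,"az":0},{"dx":20.6,"dy":-3,"dz":4,"ax":0,"ay":-3.3,"az":0},{"dx":0,"dy":0,"dz":0,"ax":0,"ay":0,"az":0}]'
python3 -c "
from h import *
where();lip();splan([474,-318,150],-93.5,0,22)
c=cam('top');H=cv2.cvtColor(c['img'],cv2.COLOR_RGB2HSV);m=cv2.inRange(H,(6,150,70),(20,255,255));print('bowl blob');rects(c,m,(316,210,366,258),.016,8,0)
print('slate');im=c['img'];rects(c,cv2.inRange(im,(0,0,0),(70,40,35))&~cv2.inRange(im,(0,0,0),(36,36,36)),(288,283,380,350),.028,60)"
```

```text
time: 41.42
tool_pos: [0.4316, -0.0608, 0.3811]
tcp_rot: [0.001, -3.14, -0.0]
wrist_force: [-0.4, 0.8, -2.5]
width: 0.17
grip_force: 87.9
t 41.42 gp [431.4 -60.8 226.4] xyaw -179.95 z [-0.001  0.    -1.   ] w 0.17 g 87.9 F [-0.4  0.8 -2.5] q [-0.2  -0.19  2.11 -0.    1.21 -1.77]
lip [555.6 -60.7 148.6] yaw 0.0 pitch 0.1 roll 0.0 w 0.17 F [-0.4  0.8 -2.5] t 41.4
n 22 d [-6.57 -3.04 -0.06] a [-0.   -0.    4.25] |d| 7.2
bowl blob
14 [364. 256.] [616.  -72.1] [ 9.2 18.9] 45.5
18 [318. 256.] [618.5  24.9] [13.4 13.1] 0.5
70 [331. 239.] [ 6.515e+02 -5.000e-01] [21.1 19.8] 26.1
209 [341. 232.] [669.7 -23.3] [52.4 39.8] 0.0
24 [362. 214.] [711.6 -69. ] [15.6 16.3] 89.1
12 [318. 212.] [715.1  29. ] [ 9.6 19.3] 46.7
slate
230 [331. 331.] [452.8  -0.8] [35.1 41.1] 83.3
333 [311. 300.] [517.8  40.7] [38.7 43.2] 82.2
```

About 279 px of fudge colour (four cubes) now lies in the bowl. Returning the scoop.

```bash
python3 -m jog '[{"dx":-6.6,"dy":-3,"dz":0,"ax":0,"ay":0,"az":4.25},{"dx":-6.6,"dy":-3,"dz":0,"ax":0,"ay":0,"az":4.25},{"dx":-6.6,"dy":-3,"dz":0,"ax":0,"ay":0,"az":4.25},{"dx":-6.6,"dy":-3,"dz":0,"ax":0,"ay":0,"az":4.25},{"dx":-6.6,"dy":-3,"dz":0,"ax":0,"ay":0,"az":4.25},{"dx":-6.6,"dy":-3,"dz":0,"ax":0,"ay":0,"az":4.25},{"dx":-6.6,"dy":-3,"dz":0,"ax":0,"ay":0,"az":4.25},{"dx":-6.6,"dy":-3,"dz":0,"ax":0,"ay":0,"az":4.25},{"dx":-6.6,"dy":-3,"dz":0,"ax":0,"ay":0,"az":4.25},{"dx":-6.6,"dy":-3,"dz":0,"ax":0,"ay":0,"az":4.25},{"dx":-6.6,"dy":-3,"dz":0,"ax":0,"ay":0,"az":4.25},{"dx":-6.6,"dy":-3,"dz":0,"ax":0,"ay":0,"az":4.25},{"dx":-6.6,"dy":-3,"dz":0,"ax":0,"ay":0,"az":4.25},{"dx":-6.6,"dy":-3,"dz":0,"ax":0,"ay":0,"az":4.25},{"dx":-6.6,"dy":-3,"dz":0,"ax":0,"ay":0,"az":4.25},{"dx":-6.6,"dy":-3,"dz":0,"ax":0,"ay":0,"az":4.25},{"dx":-6.6,"dy":-3,"dz":0,"ax":0,"ay":0,"az":4.25},{"dx":-6.6,"dy":-3,"dz":0,"ax":0,"ay":0,"az":4.25},{"dx":-6.6,"dy":-3,"dz":0,"ax":0,"ay":0,"az":4.25},{"dx":-6.6,"dy":-3,"dz":0,"ax":0,"ay":0,"az":4.25}]'
python3 -m jog '[{"dx":-6.6,"dy":-3,"dz":0,"ax":0,"ay":0,"az":4.25},{"dx":-6.6,"dy":-3,"dz":0,"ax":0,"ay":0,"az":4.25},{"dx":0,"dy":0,"dz":0,"ax":0,"ay":0,"az":0},{"dx":0,"dy":0,"dz":0,"ax":0,"ay":0,"az":0}]'
python3 -c "
from h import *
where();lip();a=splan([476.5,-335,45],-93.5,0,8);splan([476.5,-335,4.5],-93.5,0,10,a)"
```

```text
time: 43.13
tool_pos: [0.4939, -0.1809, 0.3826]
tcp_rot: [2.124, 2.314, 0.001]
wrist_force: [0.2, 0.9, -1.0]
width: 0.17
grip_force: 87.9
time: 43.47
tool_pos: [0.4882, -0.1942, 0.3824]
tcp_rot: [2.285, 2.156, 0.001]
wrist_force: [-0.0, 0.2, -1.7]
width: 0.169
grip_force: 87.9
t 43.47 gp [ 488.3 -194.1  227.7] xyaw 86.68 z [ 0.001  0.    -1.   ] w 0.169 g 87.9 F [-0.   0.2 -1.7] q [-0.43 -0.    1.95  0.    1.2  -0.37]
lip [ 481.1 -318.1  150. ] yaw -93.3 pitch 0.0 roll 0.0 w 0.169 F [-0.   0.2 -1.7] t 43.5
n 8 d [-2.13 -0.39 13.13] a [ 0.   -0.    0.02] |d| 13.3
n 10 d [0.   0.   4.05] a [0. 0. 0.] |d| 4.0
```

```bash
python3 -m jog '[{"dx":-2.1,"dy":-0.4,"dz":13,"ax":0,"ay":0,"az":0},{"dx":-2.1,"dy":-0.4,"dz":13,"ax":0,"ay":0,"az":0},{"dx":-2.1,"dy":-0.4,"dz":13,"ax":0,"ay":0,"az":0},{"dx":-2.1,"dy":-0.4,"dz":13,"ax":0,"ay":0,"az":0},{"dx":-2.1,"dy":-0.4,"dz":13,"ax":0,"ay":0,"az":0},{"dx":-2.1,"dy":-0.4,"dz":13,"ax":0,"ay":0,"az":0},{"dx":-2.1,"dy":-0.4,"dz":13,"ax":0,"ay":0,"az":0},{"dx":-2.1,"dy":-0.4,"dz":12,"ax":0,"ay":0,"az":0},{"dx":0,"dy":0,"dz":0,"ax":0,"ay":0,"az":0}]'
python3 -c "
from h import *
lip();splan([476.5,-335,5],-93.5,0,10)"
```

```text
time: 44.22
tool_pos: [0.4815, -0.2097, 0.2749]
tcp_rot: [-2.281, -2.151, 0.003]
wrist_force: [-0.7, 0.2, -2.6]
width: 0.168
grip_force: 87.9
lip [ 472.8 -333.1   42.2] yaw -93.4 pitch 0.2 roll -0.4 w 0.168 F [-0.7  0.2 -2.6] t 44.2
n 10 d [-0.11  0.28  3.75] a [-0.04 -0.02  0.01] |d| 3.8
```

```bash
python3 -m jog '[{"dx":0,"dy":1,"dz":4,"ax":0,"ay":0,"az":0},{"dx":0,"dy":1,"dz":4,"ax":0,"ay":0,"az":0},{"dx":0,"dy":0,"dz":4,"ax":0,"ay":0,"az":0},{"dx":0,"dy":0,"dz":4,"ax":0,"ay":0,"az":0},{"dx":0,"dy":0,"dz":4,"ax":0,"ay":0,"az":0},{"dx":0,"dy":0,"dz":4,"ax":0,"ay":0,"az":0},{"dx":0,"dy":0,"dz":4,"ax":0,"ay":0,"az":0},{"dx":0,"dy":0,"dz":3,"ax":0,"ay":0,"az":0},{"dx":0,"dy":0,"dz":3,"ax":0,"ay":0,"az":0},{"dx":0,"dy":0,"dz":2,"ax":0,"ay":0,"az":0},{"dx":0,"dy":0,"dz":0,"ax":0,"ay":0,"az":0}]'
python3 -c "
from h import *
lip()"
python3 -m jog '[{"dx":0,"dy":0,"dz":0.5,"ax":0,"ay":0,"az":0},{"dx":0,"dy":0,"dz":0.5,"ax":0,"ay":0,"az":0},{"dx":0,"dy":0,"dz":0,"ax":0,"ay":0,"az":0}]'
```

```text
time: 45.13
tool_pos: [0.4851, -0.2105, 0.2426]
tcp_rot: [-2.286, -2.154, -0.0]
wrist_force: [0.1, -0.3, -2.4]
width: 0.168
grip_force: 88.0
lip [ 477.6 -334.5   10.1] yaw -93.4 pitch 0.0 roll -0.0 w 0.168 F [ 0.1 -0.3 -2.4] t 45.1
time: 45.38
tool_pos: [0.4854, -0.2106, 0.2423]
tcp_rot: [2.286, 2.154, 0.001]
wrist_force: [0.7, -0.4, -1.1]
width: 0.167
grip_force: 88.0
```

```bash
python3 -m jog '[{"dx":0,"dy":0,"dz":1.5,"ax":0,"ay":0,"az":0},{"dx":0,"dy":0,"dz":1.5,"ax":0,"ay":0,"az":0},{"dx":0,"dy":0,"dz":0,"ax":0,"ay":0,"az":0},{"dx":0,"dy":0,"dz":0,"ax":0,"ay":0,"az":0}]'
python3 -c "
from h import *
lip()"
python3 -m jog '[{"dx":0,"dy":0,"dz":1.5,"ax":0,"ay":0,"az":0},{"dx":0,"dy":0,"dz":1,"ax":0,"ay":0,"az":0},{"dx":0,"dy":0,"dz":0,"ax":0,"ay":0,"az":0},{"dx":0,"dy":0,"dz":0,"ax":0,"ay":0,"az":0}]'
python3 -c "
from h import *
lip()"
```

```text
time: 45.72
tool_pos: [0.4852, -0.2106, 0.239]
tcp_rot: [-2.286, -2.155, -0.001]
wrist_force: [0.0, 0.1, -1.8]
width: 0.17
grip_force: 88.0
lip [ 477.9 -334.6    6.6] yaw -93.4 pitch 0.0 roll 0.0 w 0.17 F [ 0.   0.1 -1.8] t 45.7
time: 46.05
tool_pos: [0.4853, -0.2107, 0.2367]
tcp_rot: [2.286, 2.154, 0.001]
wrist_force: [0.1, 0.2, -0.7]
width: 0.168
grip_force: 88.1
lip [ 478.1 -334.8    4.3] yaw -93.4 pitch -0.0 roll 0.0 w 0.168 F [ 0.1  0.2 -0.7] t 46.0
```

Near contact: the wrist load is coming off. I'll lower slightly more, release gently, back straight up and move clear.

```bash
python3 -m jog '[{"dx":0,"dy":0,"dz":0.7,"ax":0,"ay":0,"az":0},{"dx":0,"dy":0,"dz":0,"ax":0,"ay":0,"az":0}]' - 20
python3 -m jog '[{"dx":0,"dy":0,"dz":0,"ax":0,"ay":0,"az":0},{"dx":0,"dy":0,"dz":0,"ax":0,"ay":0,"az":0},{"dx":0,"dy":0,"dz":0,"ax":0,"ay":0,"az":0},{"dx":0,"dy":0,"dz":0,"ax":0,"ay":0,"az":0},{"dx":0,"dy":0,"dz":-6,"ax":0,"ay":0,"az":0},{"dx":0,"dy":0,"dz":-15,"ax":0,"ay":0,"az":0},{"dx":0,"dy":0,"dz":-30,"ax":0,"ay":0,"az":0},{"dx":0,"dy":0,"dz":-40,"ax":0,"ay":0,"az":0},{"dx":0,"dy":0,"dz":-40,"ax":0,"ay":0,"az":0},{"dx":30,"dy":-25,"dz":-15,"ax":0,"ay":0,"az":0},{"dx":30,"dy":-25,"dz":-15,"ax":0,"ay":0,"az":0},{"dx":20,"dy":-25,"dz":-10,"ax":0,"ay":0,"az":0},{"dx":0,"dy":-25,"dz":-10,"ax":0,"ay":0,"az":0},{"dx":0,"dy":0,"dz":0,"ax":0,"ay":0,"az":0}]' 0.6
python3 -c "
from h import *
where()
c=cam('top');im=c['img'];t=cam('scene')['img']
rects(c,cv2.inRange(im,(0,0,0),(70,40,35))&~cv2.inRange(im,(0,0,0),(36,36,36)),(288,283,380,350),.028,60)
a=cv2.resize(im[190:390,100:540],None,fx=1.8,fy=1.8)[:,:792];b=cv2.resize(t[160:280,150:540],None,fx=2,fy=2)
o=np.zeros((600,792,3),np.uint8);o[:360]=a;o[360:,:780]=b;cv2.imwrite('pics/end.png',o[:,:,::-1])"
```

```text
time: 46.22
tool_pos: [0.4855, -0.2107, 0.2365]
tcp_rot: [2.286, 2.154, 0.001]
wrist_force: [-1.1, 1.5, 2.8]
width: 0.169
grip_force: 88.5
time: 47.38
tool_pos: [0.3877, -0.1238, 0.4193]
tcp_rot: [2.282, 2.154, 0.002]
wrist_force: [0.1, 0.3, -0.4]
width: 0.599
grip_force: 0.0
t 47.38 gp [ 388.1 -124.   264.6] xyaw 86.69 z [ 0.003 -0.001 -1.   ] w 0.599 g 0.0 F [ 0.1  0.3 -0.4] q [-0.37 -0.28  2.11 -0.    1.3  -0.31]
336 [332. 332.] [451.8  -3. ] [37.4 42.8] 89.8
332 [359. 305.] [507.1 -59.8] [38.  42.2] 89.5
326 [311. 299.] [517.9  40.9] [39.  43.5] 82.2
```

View pics/end.png

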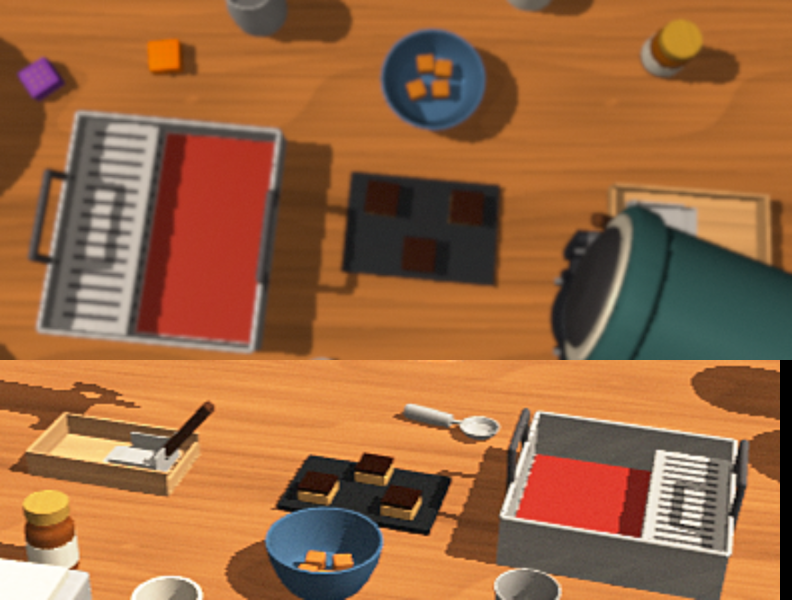

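The picture shows three biscuits on the slate chocolate up, four fudge cubes in the bowl at (430,78), the scoop flat in the empty box, and the tin flat. Handing in.

```bash
python3 -c "
from h import *
print(bot.finish_job())"
```

```text
the job is handed in; nothing more can be done
None
```

The job is handed in, result not returned: in the last picture the three biscuits lie chocolate up on the slate, all four fudge cubes are in the bowl, the scoop is flat in its empty box and the tin stands flat.

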